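# Fill and stopper the bearing-ball canister

### The job

The six inspected bearing balls are in the lipped metal cup: pour all of them from the cup through the rectangular mouth into the shipping canister, then plug the mouth with the block stopper, pushed fully home with its flange flat on the canister. Leave the empty cup standing upright on the bench, and do not disturb the other things lying around.

Things in the scene. Friction and masses are not known exactly. Their poses are not given: they have to be found in the camera images.
- cup: aluminium cup holding the balls: open box, foot 64 (its x) by 46 mm (its y) outside, 70 tall, walls 3, floor 4; z up, origin at the underside's centre. The y side walls are flat, parallel, 46 mm apart outside. The +x wall is upright to 20 mm, then flares out at 25 degrees from vertical to a pouring lip 46 mm wide; the other walls are upright
- cup_lip (a point): middle of the pouring lip's edge, at (55, 0, 70) mm in the cup's frame
- canister: grey canister fixed to the bench: outside 100 (its x) by 116 mm (its y), 74 tall; walls 4, inner floor 4 up; a 14 thick deck on top with a rectangular mouth 58 (x) by 74 mm (y) in its middle, edges chamfered 2. z up, origin at the underside's centre; dark base plate 130 x 150 x 6 mm round its foot
- mouth (a point): centre of the canister's mouth, level with the deck's top face (74 mm above the bench); axes as the canister's
- stopper: grey block stopper standing on its plug: plug 53 (its x) by 69 mm (its y), 20 tall, lowest 4 mm narrowed to 47 x 63; then a flange 72 x 88, 6 thick; then a grip fin 12 thick (x), 52 long (y), 34 tall; 60 mm in all. z up, origin at the plug underside's centre; a half turn about z makes no difference
- stopper_seat (a point): centre of the underside of the stopper's flange, 20 mm above its origin; level with the point mouth when fully seated
- ball0: steel bearing ball, 18 mm diameter, 24 g, in the cup at the start; origin at its centre
- ball1: steel bearing ball, 18 mm diameter, 24 g, in the cup at the start; origin at its centre
- ball2: steel bearing ball, 18 mm diameter, 24 g, in the cup at the start; origin at its centre
- ball3: steel bearing ball, 18 mm diameter, 24 g, in the cup at the start; origin at its centre
- ball4: steel bearing ball, 18 mm diameter, 24 g, in the cup at the start; origin at its centre
- ball5: steel bearing ball, 18 mm diameter, 24 g, in the cup at the start; origin at its centre
- bottle: closed white bottle, 56 mm across, 150 tall, standing; bystander; origin at its underside's centre
- beaker: round white empty plastic cup, rim 68 mm across, 75 tall; bystander (not the sample cup); origin at its underside's centre
- gauge: turned steel plug gauge standing on end, 36 mm across, 85 tall; bystander; origin at its underside's centre
- ring_gauge: steel ring lying flat, 60 mm outside, 34 inside, 18 tall; bystander; origin at its underside's centre
- screwdriver: screwdriver, 160 mm long, lying along its x; bystander, handle to its -x; origin near its middle
- gauge_block: dark steel block 30 x 45 x 50 mm tall; bystander; origin at its underside's centre
- caliper: steel caliper lying flat, fixed, 220 mm along its x, 12 tall; bystander; origin at its underside's middle
- loupe_tray: white shallow tray, fixed, 90 x 150 x 20 mm, with a loupe in it; bystander; origin at its underside's centre
There are look-alikes about, which are no part of the job. What is shaped like the stopper but brown is not meant.

How it is judged:
On the way, in this order (a step that is already met when the one before it is completed fails the run):
1. the cup is tipped with its lip over the canister's mouth (angle between cup's own z axis and vertical above 0.6 rad and horizontal distance between cup_lip and mouth below 0.09 m), for 0.05 s.
2. all six balls are inside the canister (x of ball0 in the frame of canister between -0.047 and 0.047 m and y of ball0 in the frame of canister between -0.055 and 0.055 m and z of ball0 in the frame of canister between 0 and 0.055 m and x of ball1 in the frame of canister between -0.047 and 0.047 m and y of ball1 in the frame of canister between -0.055 and 0.055 m and z of ball1 in the frame of canister between 0 and 0.055 m and x of ball2 in the frame of canister between -0.047 and 0.047 m and y of ball2 in the frame of canister between -0.055 and 0.055 m and z of ball2 in the frame of canister between 0 and 0.055 m and x of ball3 in the frame of canister between -0.047 and 0.047 m and y of ball3 in the frame of canister between -0.055 and 0.055 m and z of ball3 in the frame of canister between 0 and 0.055 m and x of ball4 in the frame of canister between -0.047 and 0.047 m and y of ball4 in the frame of canister between -0.055 and 0.055 m and z of ball4 in the frame of canister between 0 and 0.055 m and x of ball5 in the frame of canister between -0.047 and 0.047 m and y of ball5 in the frame of canister between -0.055 and 0.055 m and z of ball5 in the frame of canister between 0 and 0.055 m), for 0.1 s.
3. the stopper is fully home in the mouth (z of stopper_seat in the frame of mouth below 0.003 m and horizontal distance between stopper_seat and mouth below 0.005 m and angle between stopper's own z axis and vertical below 0.05 rad and angle between the x axis of stopper and the x axis of canister, either way round below 0.15 rad), for 0.2 s.
At the end, for the whole second after the job is handed in: All six balls lie inside the canister; the stopper is in its mouth with the flange within 3 mm of the deck, within 5 mm of centre, level to 0.05 rad and aligned to 0.15 rad; the cup stands upright (within 0.1 rad) on the bench; cup and stopper are at rest (all of step 2 and all of step 3 and angle between cup's own z axis and vertical below 0.1 rad and height (world z) of cup below 0.006 m and linear speed of cup below 0.03 m/s and linear speed of stopper below 0.02 m/s); the robot touches nothing.
It fails at once if a bystander is disturbed (bottle, beaker, plug gauge, ring gauge, screwdriver or block moved more than 30 mm) (distance of any of bottle, beaker, gauge, ring_gauge, screwdriver, gauge_block from where it was at the start of the episode above 0.03 m).
It also fails if it takes over 72 s, if anything falls off the work surface, if the arm or the gripper's body presses on something with over 40 N, if the wrist force passes 120 N, or if a joint passes its speed limit or range.

### The arm

A 6-joint arm with a two-finger parallel gripper is mounted at the origin on the work surface. World frame = base frame: x ahead of the robot, y to its left, z up, the work surface at z = 0. Lengths are in m, angles in rad, forces in N, time in s.
With the tool pointing down it reaches from about 0.375 to 0.975 m from the base axis. Payload 3.8 kg.
Tool frame: the origin (TCP) lies at the very end of the fingers, on their centre line; the grasp point (between the pads) lies 19 mm behind it; z points along the fingers, y is the direction in which the jaws open and shut (so a half turn about z gives the same grasp; the last joint's range is limited). The gripper opens to 85 mm and grips with 20 to 120 N. Pads are 22 mm wide; open, the fingers measure 114 mm over their backs; the gripper's body (76 mm by 85 mm) begins 54 mm behind the grasp point. The pads swing forward as they close: fully open they stand 13 mm farther back than shut.
Start: joints at [1.22, 0.264, 1.604, -0, 1.274, -0.037], TCP at [0.208, 0.642, 0.205] pointing down, gripper open.
Joint ranges: [-2.63, 2.63], [-0.94, 2.18], [0.31, 2.57], [-1.31, 4.45], [0, 2.66], [-2.55, 2.55]. Speed limits (rad/s): [2.57, 2.57, 3.14, 3.14, 3.14, 3.14].

### API

Orientations are given as a unit quaternion [w, x, y, z].
In Python, from station import r gives the robot as it stands. The module is installed in compiled form; this text tells all that it offers.
- The arm moves only by the tool move_arm, never from a script. Its argument "moves" is text: rows parted by semicolons, each of 6 numbers parted by spaces: the shift along the tool's x, y, z in mm, then the turn, a rotation vector about the tool's x, y, z in rad. A call has 1 to 8 rows; each row shifts and turns the pose as measured when the row begins, along the tool's axes as they then stand; what a row does not reach is not made up. A row lasts 1/12 s, in which the tool goes at most 41.7 mm and 7.16 degrees, less where a joint would pass 70% of its speed; a pose out of reach is approached as far as the arm can. A call is refused whole if a number of a shift passes 41.7 or a number of a turn 0.125, either way. A call with a gripper value outside its range is refused whole. "grip" is the finger opening in mm, from 0 to 85.4, set as the call begins (left out, the last holds). The fingers move at their own pace and stop on an object; the grip force is fixed at half the most. Time passes only in rows, so rows that do not move let the fingers close. It gives the time, the measured TCP pose, the force and the opening at its end, in the units of the state.
- r.sense(): the state, without advancing time (a new reading comes with each control period).
- r.grab_frame(name): name is "side" or "top"; returns a dict with "frame" (420x560x3 uint8, blue, green, red), "depth" (420x560 float32, m along the optical axis (not along the pixel's ray), 0 where there is no reading), "mtx" (3x3 intrinsics, pixels), "D" ([k1, k2, p1, p2, k3] as OpenCV has them; the pictures are not rectified), "R" (3x3) and "t" (3): a world point X has camera coordinates R X + t. Camera axes: x right, y down, z forward; pixel columns grow to the right and rows downward; lengths in m; the calibration is good to about 2 mm. A picture is of the moment at which its call begins.
- r.hand_in(): hands the job in, once; it reports no verdict.
The state is a dict: "time_s": time; "joint_pos": joint angles; "dq": joint speeds; "tau": joint torques, N m; "eef_pos": TCP position; "tool_rot": TCP orientation; "force": force on the tool from outside, world axes, zero at the start; "wrist_torque": the same for the moment, N m; "width": finger opening in m.
Only numpy, scipy, OpenCV 4.12 (cv2) and the standard library are available. Lean on these libraries where they do the work, as an engineer would, in place of code of your own. Each camera call takes 0.05 s, during which the arm holds its last target. There are 200 camera calls.

## Working session

There is one attempt and no reset: what is moved stays moved. The work goes in short steps, Python scripts to look and compute and a tool call to move; the robot and the scene stay as the last step left them, time stands still between calls to the robot, and variables do not carry over. Pictures are saved under pics/ and viewed, about 8 in all and at most 12, crops included, and the job is handed in when it is done.

Besides the shell and the picture viewer there is one more tool, called after "Call:" by a JSON object that holds its "method" and its "body". move_arm: Moves the arm, as the interface text tells. Its arguments: {"type":"object","properties":{"moves":{"type":"string"},"grip":{"type":"number"}},"required":["moves"]}

```bash
mkdir -p pics; cat > h.py <<'E'
import numpy as np,cv2
from station import r
from scipy.spatial.transform import Rotation as Ro
def grab(n,save=None):
    f=r.grab_frame(n)
    np.savez(f'{n}.npz',**{k:np.array(v) for k,v in f.items()})
    if save: cv2.imwrite('pics/'+save,f['frame'])
    return f
def cloud(f):
    d=f['depth'];h,w=d.shape
    u,v=np.meshgrid(np.arange(w),np.arange(h))
    p=cv2.undistortPoints(np.stack([u,v],-1).reshape(-1,1,2).astype(np.float64),np.array(f['mtx']),np.array(f['D'])).reshape(h,w,2)
    c=np.dstack([p*d[...,None],d])
    X=(c-np.array(f['t']))@np.array(f['R'])
    X[d==0]=np.nan
    return X
def st():
    s=r.sense();q=s['tool_rot'];R=Ro.from_quat([q[1],q[2],q[3],q[0]]).as_matrix()
    return s,np.array(s['eef_pos']),R
E
python3 - <<'E'
from h import *
a=grab('top','top0.png');b=grab('side','side0.png')
for f in(a,b):print(np.array(f['mtx']).round(0).tolist(),(-np.array(f['R']).T@f['t']).round(3))
s,p,R=st();print(s['time_s'],p,R.round(3),s['width'])
E
```

```text
[[480.0, 0.0, 276.0], [0.0, 480.0, 213.0], [0.0, 0.0, 1.0]] [0.343 0.014 1.269]
[[473.0, 0.0, 273.0], [0.0, 473.0, 209.0], [0.0, 0.0, 1.0]] [-0.034 -0.885  0.924]
0.1 [0.20810903 0.64135483 0.20367588] [[-0.951  0.309 -0.001]
 [ 0.309  0.951 -0.002]
 [ 0.    -0.002 -1.   ]] 0.08551732898878424
```

View pics/top0.png

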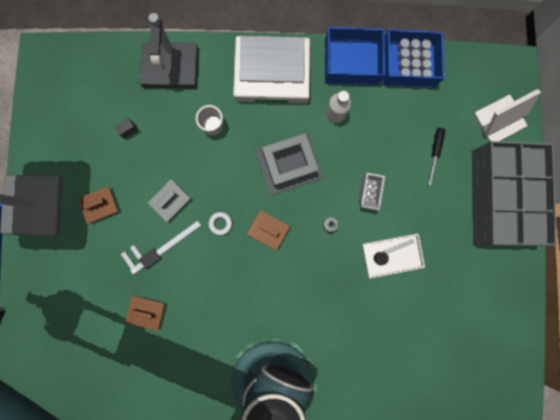

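View pics/side0.png

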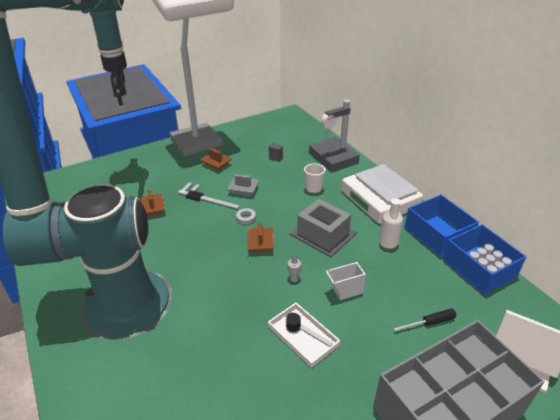

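Candidates in the top picture. Stopper: the grey one at (169,201); the brown ones at (98,205), (268,230) and (146,313) are decoys. Cup: the lipped rectangular box with balls at (372,191); the beaker at (210,120) is round and white. Canister: (290,162). Next I'll check these in one crop and measure them.

```bash
python3 - <<'E'
from h import *
a=dict(np.load('top.npz'));X=cloud(a)
im=a['frame']
crop=[cv2.resize(im[y-32:y+32,x-35:x+35],None,fx=5.6,fy=5.6,interpolation=cv2.INTER_CUBIC) for x,y in[(372,191),(169,201),(290,162),(330,215)]]
cv2.imwrite('pics/c1.png',np.vstack([np.hstack(crop[:2]),np.hstack(crop[2:])]))
def rect(x0,x1,y0,y1,zl,zh,n):
    P=X[y0:y1,x0:x1].reshape(-1,3);m=(P[:,2]>zl)&(P[:,2]<zh);P=P[m]
    q=cv2.minAreaRect((P[:,:2]*1000).astype(np.float32));print(n,len(P),'c',np.round(q[0],1),'sz',np.round(q[1],1),'ang',round(q[2],1),'z',np.median(P[:,2]).round(4))
rect(250,330,125,200,.068,.082,'deck')
rect(250,330,125,200,.003,.012,'base')
rect(140,200,170,230,.020,.034,'flange')
rect(140,200,170,230,.050,.068,'fin')
rect(350,400,165,220,.062,.078,'cuprim')
rect(350,400,165,220,.01,.078,'cup')
for n,(x,y) in dict(ring=(220,210),gauge=(331,224),bottle=(342,97),beaker=(203,112),table=(230,300),brown=(268,215)).items():print(n,X[y,x].round(3))
E
```

```text
deck 1150 c [576.6 -29. ] sz [101.2 116.6] ang 20.1 z 0.0737
base 1549 c [581.8 -31.9] sz [201.3 212.1] ang 1.5 z 0.0056
flange 799 c [467.8 283.3] sz [73.3 89.3] ang 46.5 z 0.0265
fin 109 c [468.5 283.3] sz [12.5 51.2] ang 47.0 z 0.0599
cuprim 171 c [ 499.6 -242.4] sz [47.7 88.1] ang 80.4 z 0.0689
cup 665 c [ 499.8 -242.1] sz [47.8 88.3] ang 81.0 z 0.0402
ring [ 0.449  0.151 -0.007]
gauge [ 0.418 -0.145 -0.002]
bottle [ 0.715 -0.15   0.152]
beaker [0.701 0.199 0.047]
table [0.212 0.117 0.001]
brown [0.436 0.023 0.027]
```

View pics/c1.png

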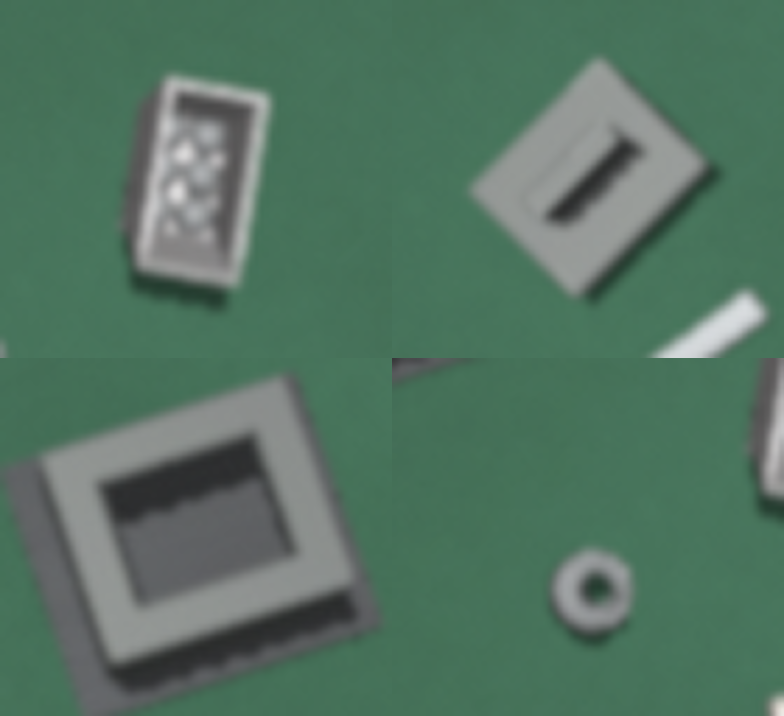

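```bash
python3 - <<'E'
from h import *
for n,(x0,x1,y0,y1) in dict(top=(350,400,165,220),side=(315,385,255,310)).items():
    a=dict(np.load(n+'.npz'));X=cloud(a)
    P=X[y0:y1,x0:x1].reshape(-1,3)*1000
    th=np.radians(-9.6);e=np.array([np.cos(th),np.sin(th)]);f=np.array([-e[1],e[0]])
    d=P[:,:2]-[499.6,-242.4];u=d@e;v=d@f
    for lo in range(-60,60,8):
        m=(abs(v)<30)&(u>=lo)&(u<lo+8)&(P[:,2]>2);mm=m&(abs(v)<16)
        print(n,lo,m.sum(),'z centre pct',np.percentile(P[mm,2],[5,25,50,75,95]).round(0) if mm.sum()>3 else '')
a=dict(np.load('side.npz'))['frame'];b=cv2.resize(a[245:315,305:395],None,fx=6,fy=6,interpolation=cv2.INTER_CUBIC);cv2.imwrite('pics/c2.png',b)
E
```

```text
top -60 9 z centre pct [2. 2. 3. 5. 6.]
top -52 11 z centre pct [2. 2. 3. 4. 4.]
top -44 60 z centre pct [ 4. 62. 67. 70. 72.]
top -36 51 z centre pct [43. 45. 49. 55. 57.]
top -28 58 z centre pct [27. 30. 33. 37. 43.]
top -20 60 z centre pct [ 7. 15. 19. 22. 25.]
top -12 67 z centre pct [13. 17. 19. 22. 25.]
top -4 61 z centre pct [ 3.  8. 15. 19. 21.]
top 4 75 z centre pct [ 5. 16. 18. 21. 23.]
top 12 60 z centre pct [ 7. 15. 17. 19. 23.]
top 20 73 z centre pct [ 3. 10. 15. 18. 22.]
top 28 65 z centre pct [15. 17. 19. 21. 23.]
top 36 118 z centre pct [ 7. 20. 43. 64. 71.]
top 44 3 z centre pct 
top 52 8 z centre pct [2. 2. 3. 4. 5.]
side -60 6 z centre pct [2. 3. 3. 3. 4.]
side -52 8 z centre pct 
side -44 26 z centre pct [47. 69. 70. 71. 73.]
side -36 40 z centre pct 
side -28 85 z centre pct [ 3.  4. 11. 17. 27.]
side -20 121 z centre pct [ 3.  7.  9. 14. 17.]
side -12 98 z centre pct 
side -4 90 z centre pct 
side 4 98 z centre pct 
side 12 88 z centre pct 
side 20 97 z centre pct 
side 28 88 z centre pct 
side 36 150 z centre pct [37. 50. 60. 67. 71.]
side 44 12 z centre pct 
side 52 1 z centre pct
```

View pics/c2.png

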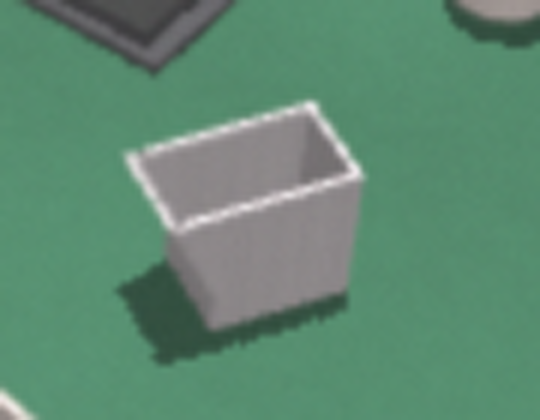

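Call:
{"method": "move_arm", "body": {"moves": "0 0 -20 0 0 0;0 0 -20 0 0 0"}}

```text
time_s: 0.27
eef_pos: [0.2066, 0.6374, 0.2366]
tool_rot: [-0.002, 0.156, 0.988, -0.008]
force: [-0.1, 1.3, 1.1]
width: 0.0854
```

Top picture and crop: the cup holds the six balls. Its lip faces the robot (cup x at about 170°), and its origin is near (0.511, -0.244). I'll hold it by its y walls with the tool pointing 50° toward the lip, so there is room to tip it.

```bash
cat >> h.py <<'E'
def toolR(head,phi):
    "tool y along -cup y, tool z tilted phi from down toward heading (rad)"
    ex=np.array([np.cos(head),np.sin(head),0]);Z=np.array([0,0,1.]);ey=np.cross(Z,ex)
    z=np.sin(phi)*ex-np.cos(phi)*Z
    return np.column_stack([np.cross(-ey,z),-ey,z])
def rows(P,Rt,vmax=40,wmax=.12,n=None):
    s,p,R=st();P=np.array(P)
    w=Ro.from_matrix(R.T@Rt).as_rotvec();d=P-p
    N=n or max(1,int(np.ceil(max(np.abs(d).max()*1000/vmax*1.0,np.linalg.norm(d)*1000/41.6,np.abs(w).max()/wmax,np.linalg.norm(w)/.124))))
    out=[]
    for i in range(N):
        Ri=R@Ro.from_rotvec(w*i/N).as_matrix()
        v=Ri.T@d/N*1000
        out.append(' '.join(f'{x:.1f}' for x in v)+' '+' '.join(f'{x:.3f}' for x in w/N))
    print('t',round(s['time_s'],2),'p',p.round(4),'err mm',(d*1000).round(1),'rv',w.round(3),'q',np.round(s['joint_pos'],2),'F',np.round(s['force'],1),'w',round(s['width'],4),'N',N)
    for k in range(0,N,8):print(';'.join(out[k:k+8]))
H0=np.radians(170.4);CUP=np.array([.5109,-.2443,0]);PHI=np.radians(50);G=np.array([.0,0,.042])
def cupgrasp(back=0,head=H0,cup=CUP,phi=PHI):
    R=toolR(head,phi)
    return cup+Ro.from_euler('z',head).apply(G)+R[:,2]*(.019-back),R
E
python3 - <<'E'
from h import *
P,R=cupgrasp(.1);print(P,R.round(3).tolist());rows(P+[0,0,.1],R,vmax=41)
E
```

```text
[ 0.57208066 -0.25464793  0.0940658 ] [[-0.634, 0.167, -0.755], [0.107, 0.986, 0.128], [0.766, -0.0, -0.643]]
t 0.27 p [0.2066 0.6374 0.2366] err mm [ 365.4 -892.   -42.5] rv [ 0.049  0.869 -0.144] q [ 1.22  0.25  1.56  0.    1.34 -0.04] F [-0.1  1.3  1.1] w 0.0854 N 24
-26.0 -30.6 2.2 0.002 0.036 -0.006;-25.8 -30.8 1.4 0.002 0.036 -0.006;-25.7 -30.9 0.5 0.002 0.036 -0.006;-25.5 -31.1 -0.4 0.002 0.036 -0.006;-25.3 -31.2 -1.2 0.002 0.036 -0.006;-25.0 -31.4 -2.1 0.002 0.036 -0.006;-24.8 -31.5 -2.9 0.002 0.036 -0.006;-24.5 -31.7 -3.7 0.002 0.036 -0.006
-24.1 -31.8 -4.6 0.002 0.036 -0.006;-23.7 -32.0 -5.4 0.002 0.036 -0.006;-23.3 -32.2 -6.1 0.002 0.036 -0.006;-22.9 -32.3 -6.9 0.002 0.036 -0.006;-22.5 -32.5 -7.7 0.002 0.036 -0.006;-22.0 -32.6 -8.4 0.002 0.036 -0.006;-21.5 -32.8 -9.1 0.002 0.036 -0.006;-20.9 -32.9 -9.8 0.002 0.036 -0.006
-20.3 -33.0 -10.5 0.002 0.036 -0.006;-19.8 -33.2 -11.2 0.002 0.036 -0.006;-19.1 -33.3 -11.8 0.002 0.036 -0.006;-18.5 -33.5 -12.4 0.002 0.036 -0.006;-17.8 -33.6 -13.0 0.002 0.036 -0.006;-17.2 -33.7 -13.6 0.002 0.036 -0.006;-16.5 -33.9 -14.1 0.002 0.036 -0.006;-15.7 -34.0 -14.6 0.002 0.036 -0.006
```

Call:
{"method": "move_arm", "body": {"moves": "-26 -31 -8 0 0.036 -0.006;-26 -31 -8 0 0.036 -0.006;-26 -31 -8 0 0.036 -0.006;-25 -31 -8 0 0.036 -0.006;-25 -31 -6 0 0.036 -0.006;-25 -31 -4 0 0.036 -0.006;-25 -31 -3 0 0.036 -0.006;-25 -32 -4 0 0.036 -0.006"}}

```text
time_s: 0.93
eef_pos: [0.3308, 0.3397, 0.2634]
tool_rot: [-0.149, 0.121, 0.981, 0.019]
force: [0.6, 0.1, 0.1]
width: 0.0854
```

Call:
{"method": "move_arm", "body": {"moves": "-24 -32 -5 0 0.036 -0.006;-24 -32 -5 0 0.036 -0.006;-23 -32 -6 0 0.036 -0.006;-23 -32 -7 0 0.036 -0.006;-22 -32 -8 0 0.036 -0.006;-22 -33 -8 0 0.036 -0.006;-21 -33 -9 0 0.036 -0.006;-21 -33 -10 0 0.036 -0.006"}}

```text
time_s: 1.6
eef_pos: [0.4568, 0.032, 0.2368]
tool_rot: [-0.293, 0.093, 0.951, 0.045]
force: [1.4, 1.3, -0.0]
width: 0.0857
```

```bash
python3 - <<'E'
from h import *
P,R=cupgrasp(.1);rows(P+[0,0,.06],R,vmax=41)
E
```

```text
t 1.6 p [0.4568 0.032  0.2368] err mm [ 115.3 -286.6  -82.7] rv [ 0.047  0.273 -0.007] q [-0.07  0.26  1.67  0.1   1.8  -1.45] F [ 1.4  1.3 -0. ] w 0.0857 N 8
-22.9 -32.5 -4.4 0.006 0.034 -0.001;-22.7 -32.5 -4.9 0.006 0.034 -0.001;-22.5 -32.6 -5.5 0.006 0.034 -0.001;-22.3 -32.6 -6.1 0.006 0.034 -0.001;-22.1 -32.7 -6.7 0.006 0.034 -0.001;-21.8 -32.7 -7.2 0.006 0.034 -0.001;-21.5 -32.8 -7.8 0.006 0.034 -0.001;-21.2 -32.9 -8.3 0.006 0.034 -0.001
```

Call:
{"method": "move_arm", "body": {"moves": "-23 -33 -5 0.006 0.034 0;-23 -33 -5 0.006 0.034 0;-23 -33 -5 0.006 0.034 0;-22 -33 -6 0.006 0.034 0;-22 -33 -7 0.006 0.034 0;-22 -33 -7 0.006 0.034 0;-22 -33 -8 0.006 0.034 0;-21 -33 -8 0.006 0.034 0"}}

```text
time_s: 2.27
eef_pos: [0.5718, -0.2681, 0.1489]
tool_rot: [-0.427, 0.08, 0.9, 0.036]
force: [0.4, 0.1, 0.1]
width: 0.0851
```

```bash
python3 - <<'E'
from h import *
P,R=cupgrasp(.1);rows(P+[0,0,.0],R,vmax=41)
E
```

```text
t 2.27 p [ 0.5718 -0.2681  0.1489] err mm [  0.3  13.5 -54.8] rv [ 0.003 -0.013 -0.007] q [-0.38  0.85  1.08 -0.19  2.07 -1.79] F [0.4 0.1 0.1] w 0.0851 N 2
-20.6 6.8 18.1 0.002 -0.006 -0.004;-20.5 6.7 18.2 0.002 -0.006 -0.004
```

Call:
{"method": "move_arm", "body": {"moves": "-21 7 18 0.002 -0.006 -0.004;-21 7 18 0.001 -0.006 -0.003;0 0 0 0 0 0"}}

```text
time_s: 2.52
eef_pos: [0.5725, -0.2639, 0.0793]
tool_rot: [-0.425, 0.08, 0.901, 0.037]
force: [-1.2, 1.1, -1.7]
width: 0.0854
```

```bash
python3 - <<'E'
from h import *
P,R=cupgrasp(.1);rows(P+[0,0,.0],R,vmax=41)
P,R=cupgrasp(.0);rows(P+[0,0,.0],R,vmax=20)
f=grab('side','s1.png');cv2.imwrite('pics/s1c.png',cv2.resize(f['frame'][170:350,230:470],None,fx=3,fy=3,interpolation=cv2.INTER_CUBIC))
E
```

```text
t 2.52 p [ 0.5725 -0.2639  0.0793] err mm [-0.4  9.2 14.8] rv [ 0.006 -0.008 -0.007] q [-0.38  0.91  1.12 -0.17  1.98 -1.77] F [-1.2  1.1 -1.7] w 0.0854 N 1
12.7 9.0 -7.8 0.006 -0.008 -0.007
t 2.52 p [ 0.5725 -0.2639  0.0793] err mm [-75.9  22.  -49.5] rv [ 0.006 -0.008 -0.007] q [-0.38  0.91  1.12 -0.17  1.98 -1.77] F [-1.2  1.1 -1.7] w 0.0854 N 4
3.0 2.1 23.0 0.002 -0.002 -0.002;3.0 2.1 23.0 0.002 -0.002 -0.002;3.0 2.2 23.0 0.002 -0.002 -0.002;3.1 2.2 23.0 0.002 -0.002 -0.002
```

View pics/s1c.png

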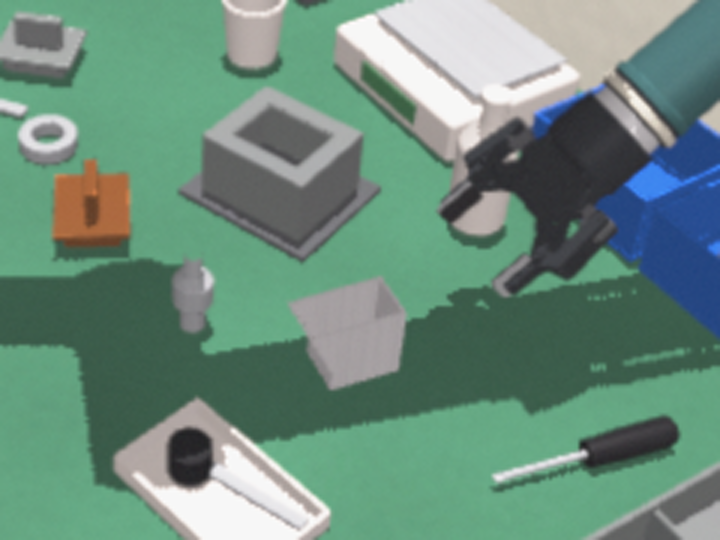

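The crop shows the open gripper outboard of the cup (cup at crop 350,330), pointing down at it and toward the robot, with the way clear. Next I centre and approach.

Call:
{"method": "move_arm", "body": {"moves": "12.7 9 -7 0.006 -0.008 -0.007;0 0 0 0 0 0;0 0 0 0 0 0"}}

```text
time_s: 2.82
eef_pos: [0.5713, -0.2538, 0.1009]
tool_rot: [-0.421, 0.075, 0.903, 0.035]
force: [-0.1, -0.1, -0.3]
width: 0.0853
```

```bash
python3 - <<'E'
from h import *
P,R=cupgrasp(.0);rows(P+[0,0,.0],R,vmax=16)
E
```

```text
t 2.82 p [ 0.5713 -0.2538  0.1009] err mm [-74.8  11.9 -71.1] rv [-0.002 -0.     0.   ] q [-0.37  0.87  1.13 -0.17  1.99 -1.77] F [-0.1 -0.1 -0.3] w 0.0853 N 5
-1.2 -0.1 20.7 -0.000 -0.000 0.000;-1.2 -0.1 20.7 -0.000 -0.000 0.000;-1.2 -0.1 20.7 -0.000 -0.000 0.000;-1.2 -0.1 20.7 -0.000 -0.000 0.000;-1.2 -0.1 20.7 -0.000 -0.000 0.000
```

Call:
{"method": "move_arm", "body": {"moves": "-1.5 0 20 0 0 0;-1.5 0 20 0 0 0;-1.5 0 20 0 0 0;-1.5 0 20 0 0 0;-1 0 15 0 0 0;0 0 0 0 0 0;0 0 0 0 0 0"}}

```text
time_s: 3.4
eef_pos: [0.5127, -0.2423, 0.0537]
tool_rot: [-0.405, 0.074, 0.911, 0.028]
force: [-0.0, -0.5, 0.1]
width: 0.0853
```

```bash
python3 - <<'E'
from h import *
P,R=cupgrasp(.0);rows(P+[0,0,.0],R,vmax=16)
E
```

```text
t 3.4 p [ 0.5127 -0.2423  0.0537] err mm [-16.2   0.4 -23.9] rv [-0.013  0.036 -0.001] q [-0.38  0.79  1.36 -0.17  1.82 -1.75] F [-0.  -0.5  0.1] w 0.0853 N 2
-3.5 -1.0 14.0 -0.006 0.018 -0.001;-3.8 -1.1 13.9 -0.006 0.018 -0.001
```

Call:
{"method": "move_arm", "body": {"moves": "-4 -1 14 -0.006 0.018 0;-4 -1 14 -0.006 0.018 0;0 0 0 0 0 0;0 0 0 0 0 0"}}

```text
time_s: 3.73
eef_pos: [0.5007, -0.243, 0.0326]
tool_rot: [-0.418, 0.076, 0.905, 0.033]
force: [0.2, -0.5, 0.1]
width: 0.085
```

```bash
python3 - <<'E'
from h import *
P,R=cupgrasp(.0);rows(P+[0,0,.0],R,vmax=16)
E
```

```text
t 3.73 p [ 0.5007 -0.243   0.0326] err mm [-4.2  1.1 -2.8] rv [-0.002  0.008 -0.002] q [-0.38  0.81  1.37 -0.17  1.8  -1.75] F [ 0.2 -0.5  0.1] w 0.085 N 1
0.7 0.4 5.1 -0.002 0.008 -0.002
```

Call:
{"method": "move_arm", "body": {"moves": "1 0.5 6 0 0.008 0;0 0 0 0 0 0;0 0 0 0 0 0"}}

```text
time_s: 3.98
eef_pos: [0.4953, -0.2418, 0.0282]
tool_rot: [-0.422, 0.076, 0.903, 0.034]
force: [-0.0, 0.4, 0.5]
width: 0.0853
```

Call:
{"method": "move_arm", "body": {"moves": "0 0 0 0 0 0;0 0 0 0 0 0;0 0 0 0 0 0;0 0 0 0 0 0;0 0 0 0 0 0;0 0 0 0 0 0", "grip": 30}}

```text
time_s: 4.48
eef_pos: [0.4959, -0.2419, 0.0282]
tool_rot: [-0.422, 0.076, 0.903, 0.034]
force: [-0.9, 0.1, -1.3]
width: 0.0453
```

```bash
cat >> h.py <<'E'
try: GR=np.load('grasp.npz')
except Exception: GR=None
CAN=np.array([.5766,-.029,0]);HC=np.radians(200.1);LIP=np.array([.055,0,.07])
def cupR(head,th): return Ro.from_euler('zy',[0,0]).as_matrix() if 0 else Ro.from_euler('z',head).as_matrix()@Ro.from_euler('y',th).as_matrix()
def toolfromlip(lip,head,th):
    Rc=cupR(head,th);o=np.array(lip)-Rc@LIP
    return o+Rc@GR['p'],Rc@GR['R']
def cupnow():
    s,p,R=st();Rc=R@GR['R'].T;o=p-Rc@GR['p'];return o,Rc,o+Rc@LIP
E
python3 - <<'E'
import h;from h import *
s,p,R=st();Rc=cupR(H0,0)
o=CUP.copy();v=Rc.T@(p-o);print('tcp in cup',v)
v[1]=0
np.savez('grasp.npz',p=v,R=Rc.T@R);h.GR=np.load('grasp.npz');print((Rc.T@R).round(3))
rows(p+[0,0,.2],R,vmax=35)
E
```

```text
tcp in cup [0.01523008 0.00016276 0.02823052]
[[ 0.642  0.     0.767]
 [-0.002 -1.     0.002]
 [ 0.767 -0.003 -0.642]]
t 4.48 p [ 0.4959 -0.2419  0.0282] err mm [  0.   0. 200.] rv [0. 0. 0.] q [-0.39  0.82  1.38 -0.17  1.8  -1.75] F [-0.9  0.1 -1.3] w 0.0453 N 6
25.6 -0.1 -21.4 0.000 0.000 0.000;25.6 -0.1 -21.4 0.000 0.000 0.000;25.6 -0.1 -21.4 0.000 0.000 0.000;25.6 -0.1 -21.4 0.000 0.000 0.000;25.6 -0.1 -21.4 0.000 0.000 0.000;25.6 -0.1 -21.4 0.000 0.000 0.000
```

Call:
{"method": "move_arm", "body": {"moves": "10 0 -8 0 0 0;18 0 -15 0 0 0;25 0 -21 0 0 0;25 0 -21 0 0 0;25 0 -21 0 0 0;25 0 -21 0 0 0;15 0 -12 0 0 0;5 0 -4 0 0 0", "grip": 0}}

```text
time_s: 5.15
eef_pos: [0.493, -0.2398, 0.2281]
tool_rot: [-0.424, 0.076, 0.902, 0.036]
force: [0.5, 0.3, -2.1]
width: 0.0452
```

```bash
python3 - <<'E'
from h import *
e=np.array([np.cos(HC),np.sin(HC),0])
P,R=toolfromlip(CAN-.010*e+[0,0,.220],HC,0);rows(P,R,vmax=20)
print(cupnow()[2])
E
```

```text
t 5.15 p [ 0.493  -0.2398  0.2281] err mm [130.3 227.9 -49.9] rv [ 0.401 -0.006 -0.329] q [-0.38  0.62  1.31 -0.19  2.07 -1.8 ] F [ 0.5  0.3 -2.1] w 0.0452 N 12
-8.0 20.5 -3.2 0.033 -0.000 -0.027;-8.6 20.2 -3.8 0.033 -0.000 -0.027;-9.1 19.8 -4.5 0.033 -0.000 -0.027;-9.7 19.4 -5.1 0.033 -0.000 -0.027;-10.2 18.9 -5.8 0.033 -0.000 -0.027;-10.7 18.4 -6.4 0.033 -0.000 -0.027;-11.2 17.9 -7.0 0.033 -0.000 -0.027;-11.7 17.4 -7.6 0.033 -0.000 -0.027
-12.2 16.8 -8.1 0.033 -0.000 -0.027;-12.6 16.1 -8.7 0.033 -0.000 -0.027;-13.1 15.5 -9.2 0.033 -0.000 -0.027;-13.5 14.8 -9.7 0.033 -0.000 -0.027
[ 0.45397974 -0.23331304  0.27010064]
```

Call:
{"method": "move_arm", "body": {"moves": "-6 15 -4 0.033 0 -0.027;-7 20 -6 0.033 0 -0.027;-7 20 -6 0.033 0 -0.027;-8 19 -7 0.033 0 -0.027;-9 19 -7 0.033 0 -0.027;-10 19 -7 0.033 0 -0.027;-11 18 -8 0.033 0 -0.027;-11 17 -8 0.033 0 -0.027"}}

```text
time_s: 5.82
eef_pos: [0.5821, -0.0954, 0.2114]
tool_rot: [-0.419, -0.078, 0.904, -0.041]
force: [-0.1, -0.8, -2.1]
width: 0.0453
```

Call:
{"method": "move_arm", "body": {"moves": "-11 17 -8 0.033 0 -0.027;-11 16 -8 0.033 0 -0.027;-11 15 -8 0.033 0 -0.027;-7 9 -5 0.02 0 -0.02;0 0 0 0 0 0"}}

```text
time_s: 6.23
eef_pos: [0.6164, -0.0192, 0.1927]
tool_rot: [-0.417, -0.157, 0.892, -0.075]
force: [-0.1, -0.7, -2.1]
width: 0.0453
```

```bash
python3 - <<'E'
from h import *
e=np.array([np.cos(HC),np.sin(HC),0])
print(cupnow()[2],cupnow()[1][:,2])
P,R=toolfromlip(CAN-.010*e+[0,0,.190],HC,.5);rows(P,R,wmax=.08)
E
```

```text
[ 0.57905603 -0.03279257  0.23451   ] [ 8.82290852e-05 -9.57125995e-05  9.99999992e-01]
t 6.23 p [ 0.6164 -0.0192  0.1927] err mm [ 21.1  12.5 -20.3] rv [ 0.    -0.5   -0.001] q [ 0.06  0.77  1.14 -0.25  2.07 -1.88] F [-0.1 -0.7 -2.1] w 0.0453 N 7
-4.4 0.7 -0.8 0.000 -0.071 -0.000;-4.5 0.7 -0.5 0.000 -0.071 -0.000;-4.5 0.7 -0.1 0.000 -0.071 -0.000;-4.5 0.7 0.2 0.000 -0.071 -0.000;-4.5 0.7 0.5 0.000 -0.071 -0.000;-4.4 0.7 0.8 0.000 -0.071 -0.000;-4.4 0.7 1.1 0.000 -0.071 -0.000
```

Call:
{"method": "move_arm", "body": {"moves": "-4.5 0.7 -0.8 0 -0.071 0;-4.5 0.7 -0.5 0 -0.071 0;-4.5 0.7 0 0 -0.071 0;-4.5 0.7 0 0 -0.071 0;-4.5 0.7 0.5 0 -0.071 0;-4.5 0.7 1 0 -0.071 0;-4.5 0.7 1 0 -0.071 0;0 0 0 0 0 0"}}

```text
time_s: 6.9
eef_pos: [0.6341, -0.0109, 0.1648]
tool_rot: [-0.181, -0.167, 0.969, -0.032]
force: [-0.6, 0.0, -2.3]
width: 0.0451
```

```bash
python3 - <<'E'
from h import *
e=np.array([np.cos(HC),np.sin(HC),0])
print(cupnow()[2],np.arccos(cupnow()[1][2,2]))
P,R=toolfromlip(CAN-.010*e+[0,0,.118],HC,.98);rows(P,R,wmax=.08,n=8)
E
```

```text
[ 0.58234156 -0.02946597  0.1821774 ] 0.5042093420755189
t 6.9 p [ 0.6341 -0.0109  0.1648] err mm [  5.2   4.9 -37.1] rv [ 0.001 -0.476 -0.006] q [ 0.01  0.47  1.45 -0.12  1.57 -1.88] F [-0.6  0.  -2.3] w 0.0451 N 8
-2.4 0.4 4.0 0.000 -0.059 -0.001;-2.2 0.4 4.2 0.000 -0.059 -0.001;-1.9 0.4 4.3 0.000 -0.059 -0.001;-1.7 0.4 4.4 0.000 -0.059 -0.001;-1.4 0.4 4.5 0.000 -0.059 -0.001;-1.2 0.4 4.6 0.000 -0.059 -0.001;-0.9 0.4 4.6 0.000 -0.059 -0.001;-0.6 0.4 4.7 0.000 -0.059 -0.001
```

Call:
{"method": "move_arm", "body": {"moves": "-2.4 0.4 4 0 -0.06 -0.001;-2.2 0.4 4.2 0 -0.06 -0.001;-2 0.4 4.3 0 -0.06 0;-1.7 0.4 4.4 0 -0.06 -0.001;-1.4 0.4 4.5 0 -0.06 0;-1.2 0.4 4.6 0 -0.06 -0.001;-0.9 0.4 4.6 0 -0.05 -0.001;0 0 0 0 0 0"}}

```text
time_s: 7.57
eef_pos: [0.6312, -0.0154, 0.1285]
tool_rot: [0.016, -0.168, 0.986, 0.003]
force: [-1.7, -0.0, -2.8]
width: 0.0451
```

```bash
python3 - <<'E'
from h import *
e=np.array([np.cos(HC),np.sin(HC),0])
print(cupnow()[2],np.arccos(cupnow()[1][2,2]))
P,R=toolfromlip(CAN-.010*e+[0,0,.098],HC,1.2);rows(P,R,wmax=.08,n=6)
f=grab('top','t2.png');g=grab('side')
cv2.imwrite('pics/t2c.png',np.hstack([cv2.resize(x,None,fx=3.2,fy=3.2,interpolation=cv2.INTER_CUBIC) for x in(f['frame'][100:230,230:350],g['frame'][160:290,270:390])]))
E
```

```text
[ 0.57704547 -0.03458441  0.12293256] 0.905736963256601
t 7.57 p [ 0.6312 -0.0154  0.1285] err mm [ 4.9  8.2 -8.5] rv [-0.    -0.294 -0.01 ] q [-0.07  0.22  1.8   0.01  1.09 -1.99] F [-1.7 -0.  -2.8] w 0.0451 N 6
-1.2 1.0 1.5 -0.000 -0.049 -0.002;-1.1 1.0 1.5 -0.000 -0.049 -0.002;-1.0 1.0 1.6 -0.000 -0.049 -0.002;-1.0 1.0 1.6 -0.000 -0.049 -0.002;-0.9 1.0 1.7 -0.000 -0.049 -0.002;-0.8 1.0 1.7 -0.000 -0.049 -0.002
```

View pics/t2c.png

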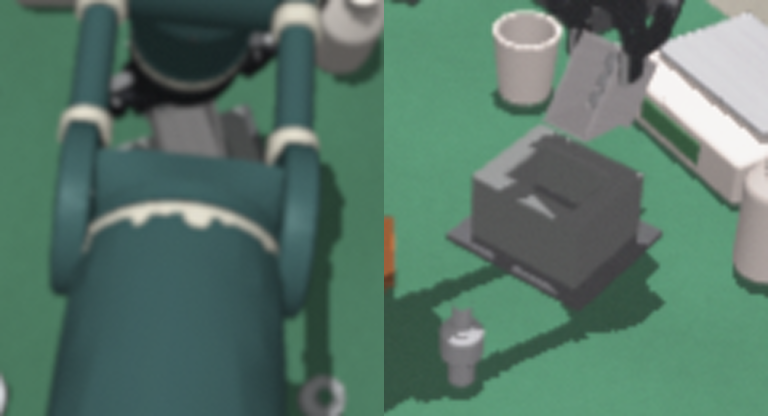

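```bash
python3 - <<'E'
from h import *
g=dict(np.load('side.npz'))
o,Rc,l=cupnow()
pts=[o+Rc@np.array(v) for v in[(.055,.023,.07),(.055,-.023,.07),(-.032,-.023,.07),(.032,-.023,0),(.032,.023,0)]]
Rz=Ro.from_euler('z',20.1,degrees=True)
pts+=[CAN+Rz.apply([sx*.029,sy*.037,.074]) for sx,sy in((1,1),(1,-1),(-1,-1),(-1,1))]
q=cv2.projectPoints(np.array(pts),cv2.Rodrigues(g['R'])[0],g['t'],g['mtx'],g['D'])[0].reshape(-1,2)
print(((q-[270,160])*3.2+[384,0]).round(0))
im=cv2.resize(g['frame'][150:250,290:390],None,fx=6,fy=6,interpolation=cv2.INTER_CUBIC)
for i,a in enumerate(q):cv2.circle(im,tuple(int(v) for v in (a-[290,150]+.5)*6),4,(0,0,255) if i<5 else (0,255,255),1)
cv2.imwrite('pics/c3.png',im)
E
```

```text
[[584. 140.]
 [542. 119.]
 [583.  28.]
 [587. 106.]
 [628. 126.]
 [540. 141.]
 [607. 173.]
 [569. 206.]
 [501. 171.]]
```

View pics/c3.png

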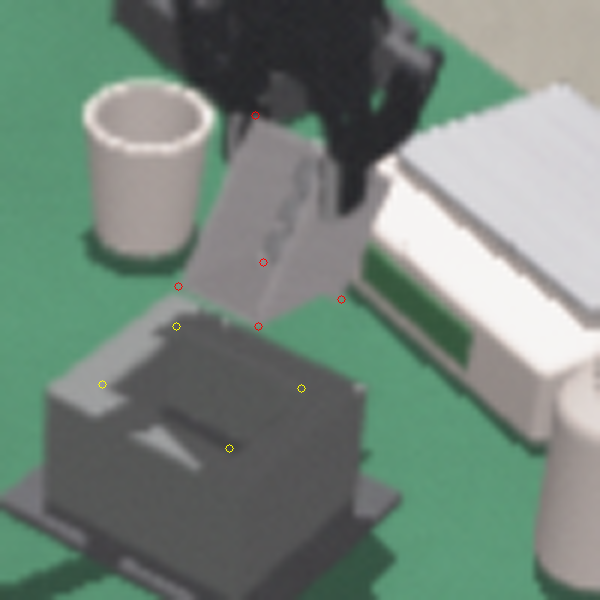

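Call:
{"method": "move_arm", "body": {"moves": "-2 2 2 0 -0.03 -0.003;-2 2 2 0 -0.03 -0.003;-1.5 1.5 2 0 -0.03 -0.003;-1 1 1.6 0 -0.03 -0.002;-1 1 1.7 0 -0.03 0;-1 1 1.5 0 -0.03 0;0 0 0 0 0 0;0 0 0 0 0 0"}}

```text
time_s: 8.33
eef_pos: [0.6456, -0.0045, 0.1215]
tool_rot: [0.101, -0.174, 0.979, 0.017]
force: [-0.3, -0.1, -1.6]
width: 0.0451
```

```bash
python3 - <<'E'
from h import *
e=np.array([np.cos(HC),np.sin(HC),0])
print(cupnow()[2],CAN-.01*e,np.arccos(cupnow()[1][2,2]))
P,R=toolfromlip(CAN-.010*e+[0,0,.094],HC,1.4);rows(P,R,wmax=.08,n=8)
E
```

```text
[ 0.59346717 -0.02375479  0.10608949] [ 0.58599094 -0.0255634   0.        ] 1.0799404199204252
t 8.33 p [ 0.6456 -0.0045  0.1215] err mm [-14.6  -4.6   4.6] rv [ 0.001 -0.32   0.004] q [-0.1   0.15  1.92  0.11  0.89 -2.08] F [-0.3 -0.1 -1.6] w 0.0451 N 8
1.8 0.1 -1.0 0.000 -0.040 0.000;1.7 0.1 -1.0 0.000 -0.040 0.000;1.7 0.1 -1.1 0.000 -0.040 0.000;1.6 0.1 -1.2 0.000 -0.040 0.000;1.6 0.1 -1.2 0.000 -0.040 0.000;1.5 0.1 -1.3 0.000 -0.040 0.000;1.5 0.1 -1.3 0.000 -0.040 0.000;1.4 0.1 -1.4 0.000 -0.040 0.000
```

Call:
{"method": "move_arm", "body": {"moves": "4 0.5 0 0 0 0;4 0 0 0 0 0;0 0 0 0 0 0;1 0 -1 0 -0.04 0;1.2 0 -1 0 -0.04 0;1.2 0 -1 0 -0.04 0;1.2 0 -1 0 -0.04 0;0 0 0 0 0 0"}}

```text
time_s: 9.0
eef_pos: [0.6356, -0.0084, 0.124]
tool_rot: [0.181, -0.174, 0.968, 0.031]
force: [-1.0, -0.5, -2.1]
width: 0.0454
```

```bash
python3 - <<'E'
from h import *
e=np.array([np.cos(HC),np.sin(HC),0])
print(cupnow()[2],CAN-.01*e,np.arccos(cupnow()[1][2,2]))
P,R=toolfromlip(CAN-.010*e+[0,0,.094],HC,1.55);rows(P,R,wmax=.08,n=7)
E
```

```text
[ 0.58654156 -0.02678616  0.09979485] [ 0.58599094 -0.0255634   0.        ] 1.2424052960520302
t 9.0 p [ 0.6356 -0.0084  0.124 ] err mm [-9.6 -2.5  8.9] rv [ 0.002 -0.308  0.007] q [-0.16  0.05  2.06  0.26  0.73 -2.25] F [-1.  -0.5 -2.1] w 0.0454 N 7
0.9 0.1 -1.7 0.000 -0.044 0.001;0.8 0.1 -1.7 0.000 -0.044 0.001;0.7 0.1 -1.8 0.000 -0.044 0.001;0.6 0.1 -1.8 0.000 -0.044 0.001;0.5 0.1 -1.8 0.000 -0.044 0.001;0.5 0.1 -1.8 0.000 -0.044 0.001;0.4 0.1 -1.9 0.000 -0.044 0.001
```

```bash
python3 - <<'E'
from h import *
e=np.array([np.cos(HC),np.sin(HC),0])
P,R=toolfromlip(CAN-.008*e+[0,0,.102],np.radians(180),1.24);rows(P,R,wmax=.05,n=7)
E
```

```text
t 9.0 p [ 0.6356 -0.0084  0.124 ] err mm [  1.  -17.8   2.1] rv [0.127 0.003 0.334] q [-0.16  0.05  2.06  0.26  0.73 -2.25] F [-1.  -0.5 -2.1] w 0.0454 N 7
0.6 -2.4 -0.5 0.018 0.000 0.048;0.5 -2.5 -0.5 0.018 0.000 0.048;0.4 -2.5 -0.5 0.018 0.000 0.048;0.2 -2.5 -0.4 0.018 0.000 0.048;0.1 -2.5 -0.4 0.018 0.000 0.048;0.0 -2.5 -0.3 0.018 0.000 0.048;-0.1 -2.6 -0.3 0.018 0.000 0.048
```

Call:
{"method": "move_arm", "body": {"moves": "0.6 -2.5 -0.5 0.018 0 0.048;0.5 -2.5 -0.5 0.018 0 0.048;0.4 -2.5 -0.5 0.018 0 0.048;0.2 -2.5 -0.4 0.018 0 0.048;0 -2.5 -0.4 0.018 0 0.048;0 -2.5 -0.3 0.018 0 0.048;0 -2.5 -0.3 0.018 0 0.048;0 0 0 0 0 0"}}

```text
time_s: 9.67
eef_pos: [0.6376, -0.0281, 0.1282]
tool_rot: [0.18, 0.012, 0.984, -0.003]
force: [0.7, 0.4, -2.4]
width: 0.0451
```

```bash
python3 - <<'E'
from h import *
e=np.array([np.cos(HC),np.sin(HC),0])
print(cupnow()[2],CAN-.01*e,np.arccos(cupnow()[1][2,2]))
P,R=toolfromlip(CAN-.008*e+[0,0,.096],np.radians(180),1.5);rows(P,R,wmax=.08,n=7)
E
```

```text
[ 0.58505195 -0.02689272  0.10438562] [ 0.58599094 -0.0255634   0.        ] 1.235201568135444
t 9.67 p [ 0.6376 -0.0281  0.1282] err mm [-9.   1.8  4.5] rv [-0.011 -0.265 -0.019] q [-0.1   0.03  2.06  0.04  0.68 -1.67] F [ 0.7  0.4 -2.4] w 0.0451 N 7
1.0 0.2 -1.1 -0.002 -0.038 -0.003;0.9 0.2 -1.1 -0.002 -0.038 -0.003;0.9 0.2 -1.1 -0.002 -0.038 -0.003;0.8 0.2 -1.2 -0.002 -0.038 -0.003;0.8 0.2 -1.2 -0.002 -0.038 -0.003;0.8 0.2 -1.2 -0.002 -0.038 -0.003;0.7 0.2 -1.3 -0.002 -0.038 -0.003
```

Call:
{"method": "move_arm", "body": {"moves": "1 0 -1 -0.002 -0.038 -0.003;1 0 -1 -0.002 -0.038 -0.003;1 0 -1 0 -0.038 0;0.8 0 -1 0 -0.038 0;0.8 0 -1.2 0 -0.038 0;0.8 0 -1.2 0 -0.038 0;0.7 0 -1.3 0 -0.038 0;0 0 0 0 0 0"}}

```text
time_s: 10.33
eef_pos: [0.632, -0.0264, 0.1349]
tool_rot: [0.312, 0.002, 0.95, -0.003]
force: [-1.0, -0.2, -2.5]
width: 0.0452
```

```bash
python3 - <<'E'
from h import *
e=np.array([np.cos(HC),np.sin(HC),0])
print(cupnow()[2],CAN-.01*e,np.arccos(cupnow()[1][2,2]))
P,R=toolfromlip(CAN-.010*e+[0,0,.096],np.radians(180),1.8);rows(P,R,wmax=.08,n=8)
E
```

```text
[ 0.58781049 -0.02639453  0.09778874] [ 0.58599094 -0.0255634   0.        ] 1.508417532564953
t 10.33 p [ 0.632  -0.0264  0.1349] err mm [-14.3   0.8   9.3] rv [-0.005 -0.292  0.002] q [-0.12 -0.1   2.28  0.19  0.34 -1.85] F [-1.  -0.2 -2.5] w 0.0452 N 8
0.8 0.1 -2.0 -0.001 -0.036 0.000;0.7 0.1 -2.0 -0.001 -0.036 0.000;0.6 0.1 -2.1 -0.001 -0.036 0.000;0.5 0.1 -2.1 -0.001 -0.036 0.000;0.5 0.1 -2.1 -0.001 -0.036 0.000;0.4 0.1 -2.1 -0.001 -0.036 0.000;0.3 0.1 -2.1 -0.001 -0.036 0.000;0.2 0.1 -2.1 -0.001 -0.036 0.000
```

```bash
python3 - <<'E'
from h import *
e=np.array([np.cos(HC),np.sin(HC),0])
P,R=toolfromlip(CAN-.012*e+[0,0,.097],np.radians(174),1.65);rows(P,R,wmax=.08,n=7)
g=grab('side')
im=cv2.resize(g['frame'][150:250,290:390],None,fx=6,fy=6,interpolation=cv2.INTER_CUBIC)
cv2.imwrite('pics/c4.png',im)
E
```

```text
t 10.33 p [ 0.632  -0.0264  0.1349] err mm [-5.8 -2.5  5.1] rv [ 0.063 -0.141  0.081] q [-0.12 -0.1   2.28  0.19  0.34 -1.85] F [-1.  -0.2 -2.5] w 0.0452 N 7
0.2 -0.4 -1.1 0.009 -0.020 0.012;0.2 -0.4 -1.1 0.009 -0.020 0.012;0.2 -0.4 -1.1 0.009 -0.020 0.012;0.2 -0.4 -1.1 0.009 -0.020 0.012;0.1 -0.4 -1.1 0.009 -0.020 0.012;0.1 -0.4 -1.1 0.009 -0.020 0.012;0.1 -0.4 -1.1 0.009 -0.020 0.012
```

View pics/c4.png

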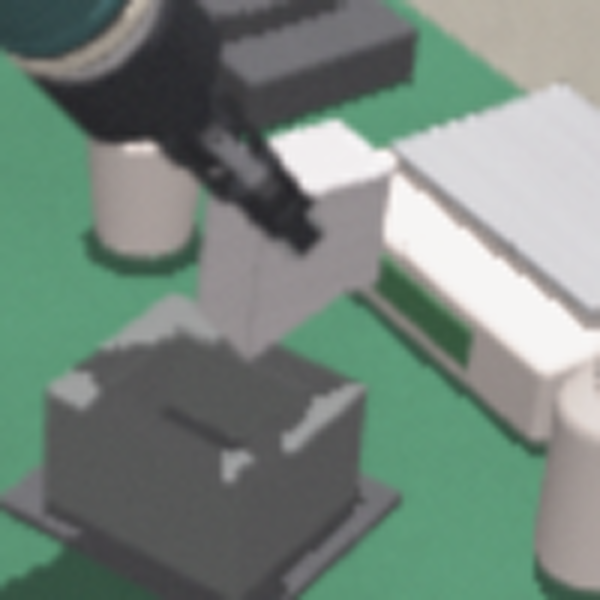

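The cup is tipped about 86° with its lip over the mouth at crop (230,350), and no balls have strayed. I'll keep tipping.

Call:
{"method": "move_arm", "body": {"moves": "0.2 -0.4 -1 0.009 -0.02 0.012;0.2 -0.4 -1 0.009 -0.02 0.012;0.2 -0.4 -1 0.009 -0.02 0.012;0.2 -0.4 -1 0.009 -0.022 0.012;0.2 -0.4 -1 0.009 -0.022 0.012;0.1 -0.4 -1 0.009 -0.022 0.012;0.1 -0.4 -1 0.009 -0.022 0.012;0 0 0 0 0 0"}}

```text
time_s: 11.05
eef_pos: [0.6373, -0.03, 0.15]
tool_rot: [0.385, 0.052, 0.921, -0.021]
force: [0.2, -0.0, -2.0]
width: 0.0455
```

```bash
python3 - <<'E'
from h import *
e=np.array([np.cos(HC),np.sin(HC),0])
print(cupnow()[2],CAN-.01*e,np.arccos(cupnow()[1][2,2]))
P,R=toolfromlip(CAN-.012*e+[0,0,.097],np.radians(174),1.8);rows(P,R,wmax=.08,n=7)
E
```

```text
[ 0.59974292 -0.02584081  0.10643249] [ 0.58599094 -0.0255634   0.        ] 1.6664079315336726
t 11.05 p [ 0.6373 -0.03    0.15  ] err mm [-18.    1.8  -4.8] rv [-0.003 -0.134 -0.003] q [-0.07 -0.15  2.38 -0.25  0.13 -1.3 ] F [ 0.2 -0.  -2. ] w 0.0455 N 7
2.3 -0.0 -1.4 -0.000 -0.019 -0.000;2.3 -0.0 -1.4 -0.000 -0.019 -0.000;2.2 -0.0 -1.4 -0.000 -0.019 -0.000;2.2 -0.0 -1.5 -0.000 -0.019 -0.000;2.2 -0.0 -1.5 -0.000 -0.019 -0.000;2.2 -0.0 -1.6 -0.000 -0.019 -0.000;2.1 -0.0 -1.6 -0.000 -0.019 -0.000
```

Call:
{"method": "move_arm", "body": {"moves": "3 0 1 0 0 0;3 0 1 0 0 0;3 0 1 0 0 0;2 0 0 0 0 0;0 0 0 0 0 0"}}

```text
time_s: 11.47
eef_pos: [0.6357, -0.0298, 0.1433]
tool_rot: [0.387, 0.051, 0.921, -0.022]
force: [-0.5, 0.6, -1.1]
width: 0.0449
```

```bash
python3 - <<'E'
from h import *
e=np.array([np.cos(HC),np.sin(HC),0])
print(cupnow()[2],CAN-.01*e,np.arccos(cupnow()[1][2,2]))
P,R=toolfromlip(CAN-.012*e+[0,0,.097],np.radians(174),1.75);rows(P,R,wmax=.08,n=7)
F=[]
for i in range(6):
    g=r.grab_frame('side');F.append(r.sense()['force'][2])
print(np.round(F,2),np.mean(F))
np.savez('side.npz',**{k:np.array(v) for k,v in g.items()})
X=cloud(g);q=(X-CAN)@Ro.from_euler('z',20.1,degrees=True).as_matrix()
m=(abs(q[...,0])<.027)&(abs(q[...,1])<.035)&(q[...,2]<.06)
print('in-mouth pts',m.sum(),np.histogram(q[m][:,2],bins=np.arange(-.01,.07,.01)))
E
```

```text
[ 0.59821376 -0.02584011  0.09964447] [ 0.58599094 -0.0255634   0.        ] 1.6688819404121742
t 11.47 p [ 0.6357 -0.0298  0.1433] err mm [-14.    1.4   0.3] rv [-0.003 -0.081 -0.001] q [-0.07 -0.14  2.39 -0.3   0.11 -1.25] F [-0.5  0.6 -1.1] w 0.0449 N 7
1.4 -0.0 -1.5 -0.000 -0.012 -0.000;1.4 -0.0 -1.5 -0.000 -0.012 -0.000;1.3 -0.0 -1.5 -0.000 -0.012 -0.000;1.3 -0.0 -1.5 -0.000 -0.012 -0.000;1.3 -0.0 -1.5 -0.000 -0.012 -0.000;1.3 -0.0 -1.5 -0.000 -0.012 -0.000;1.3 -0.0 -1.6 -0.000 -0.012 -0.000
[ 0.47 -0.08 -0.33 -0.52 -0.91 -0.25] -0.2699363874395595
in-mouth pts 0 (array([0, 0, 0, 0, 0, 0, 0]), array([-0.01,  0.  ,  0.01,  0.02,  0.03,  0.04,  0.05,  0.06]))
```

Call:
{"method": "move_arm", "body": {"moves": "0 3 0 0 0 0;0 -3 0 0 0 0;0 3 0 0 0 0;0 -3 0 0 0 0;2 0 -1 0 -0.015 0;2 0 -1 0 -0.015 0;0 0 0 0 0 0;0 0 0 0 0 0"}}

```text
time_s: 12.43
eef_pos: [0.6328, -0.0293, 0.1443]
tool_rot: [0.403, 0.05, 0.914, -0.023]
force: [-0.2, -0.4, -0.7]
width: 0.0452
```

```bash
python3 - <<'E'
from h import *
e=np.array([np.cos(HC),np.sin(HC),0])
print(cupnow()[2],np.arccos(cupnow()[1][2,2]))
P,R=toolfromlip(CAN+.0*e+[0,0,.17],np.radians(178),1.2);rows(P,R,wmax=.06)
F=[]
for i in range(10):
    g=r.grab_frame('side');F.append(r.sense()['force'])
print(np.mean(F,0))
E
```

```text
[ 0.5968429  -0.02546484  0.09936573] 1.703765030707611
t 12.43 p [ 0.6328 -0.0293  0.1443] err mm [-2.9 -1.6 47.6] rv [-0.04   0.503 -0.061] q [-0.07 -0.15  2.41 -0.56  0.06 -0.98] F [-0.2 -0.4 -0.7] w 0.0452 N 9
-3.7 -0.2 -3.8 -0.004 0.056 -0.007;-3.5 -0.2 -4.0 -0.004 0.056 -0.007;-3.3 -0.2 -4.2 -0.004 0.056 -0.007;-3.0 -0.2 -4.4 -0.004 0.056 -0.007;-2.8 -0.2 -4.5 -0.004 0.056 -0.007;-2.5 -0.2 -4.7 -0.004 0.056 -0.007;-2.2 -0.2 -4.8 -0.004 0.056 -0.007;-2.0 -0.2 -4.9 -0.004 0.056 -0.007
-1.7 -0.2 -5.0 -0.004 0.056 -0.007
[ 0.23732227  0.2925352  -0.49440245]
```

Call:
{"method": "move_arm", "body": {"moves": "-4 0 -4 -0.004 0.056 -0.007;-4 0 -5 -0.004 0.056 -0.007;-4 0 -5 -0.004 0.056 -0.007;-3 0 -5 -0.004 0.056 -0.007;-3 0 -5 -0.004 0.056 -0.007;-3 0 -6 -0.004 0.06 -0.007;-3 0 -6 -0.004 0.06 -0.007;-3 0 -6 -0.004 0.06 -0.007"}}

```text
time_s: 13.6
eef_pos: [0.6209, -0.0305, 0.1834]
tool_rot: [0.191, 0.026, 0.981, -0.011]
force: [0.4, -0.4, -0.8]
width: 0.045
```

Call:
{"method": "move_arm", "body": {"moves": "-3 0 -6 -0.004 0.07 0;-3 0 -6 -0.004 0.07 0;-3 0 -6 0 0.07 0;-3 0 -5 0 0.07 0;-3 0 -5 0 0.07 0;-3 0 -5 0 0.07 0;-2 0 -4 0 0.07 0;-2 0 -4 0 0.07 0"}}

```text
time_s: 14.27
eef_pos: [0.6395, -0.0307, 0.2344]
tool_rot: [-0.095, 0.026, 0.995, 0.002]
force: [0.1, -0.0, -0.6]
width: 0.0451
```

```bash
python3 - <<'E'
from h import *
print(cupnow()[2],np.arccos(cupnow()[1][2,2]))
P,R=toolfromlip([.48,-.16,.24],np.radians(172),0);rows(P,R,wmax=.09)
E
```

```text
[ 0.58239114 -0.02785687  0.2416348 ] 0.6837402961154069
t 14.27 p [ 0.6395 -0.0307  0.2344] err mm [-120.2 -134.8  -36.1] rv [-0.044  0.684  0.078] q [-0.08  0.32  1.49 -0.01  1.52 -1.6 ] F [ 0.1 -0.  -0.6] w 0.0451 N 8
13.0 -17.6 7.1 -0.006 0.085 0.010;12.2 -17.8 8.1 -0.006 0.085 0.010;11.3 -17.9 9.0 -0.006 0.085 0.010;10.3 -18.1 9.8 -0.006 0.085 0.010;9.3 -18.2 10.6 -0.006 0.085 0.010;8.1 -18.4 11.2 -0.006 0.085 0.010;7.0 -18.5 11.8 -0.006 0.085 0.010;5.8 -18.6 12.2 -0.006 0.085 0.010
```

Call:
{"method": "move_arm", "body": {"moves": "13 -17 6 -0.006 0.085 0.01;12 -18 7 -0.006 0.085 0.01;11 -18 8 -0.006 0.085 0.01;10 -18 9 -0.006 0.085 0.01;9 -18 9 -0.006 0.085 0.01;8 -18 9 -0.006 0.085 0.01;7 -18 10 -0.006 0.085 0.01;6 -18 10 -0.006 0.085 0.01"}}

```text
time_s: 14.93
eef_pos: [0.5354, -0.1648, 0.2099]
tool_rot: [-0.424, 0.061, 0.903, 0.032]
force: [0.0, 0.3, -1.2]
width: 0.045
```

```bash
python3 - <<'E'
from h import *
print(cupnow()[2],np.arccos(cupnow()[1][2,2]))
P,R=toolfromlip(CUP+cupR(H0,0)@LIP+[0,0,.04],H0,0);rows(P,R,wmax=.09,vmax=30)
f=grab('top');g=grab('side')
cv2.imwrite('pics/t5.png',np.hstack([cv2.resize(x,None,fx=3.2,fy=3.2,interpolation=cv2.INTER_CUBIC) for x in(f['frame'][110:235,240:360],g['frame'][150:275,280:400])]))
E
```

```text
[ 0.49609146 -0.15971202  0.2518057 ] 0.009276901176184935
t 14.93 p [ 0.5354 -0.1648  0.2099] err mm [ -39.5  -77.  -141.7] rv [-0.018 -0.003  0.026] q [-0.27  0.67  1.27 -0.12  2.07 -1.72] F [ 0.   0.3 -1.2] w 0.045 N 5
-18.1 -16.5 22.5 -0.004 -0.001 0.005;-18.1 -16.5 22.4 -0.004 -0.001 0.005;-18.2 -16.5 22.4 -0.004 -0.001 0.005;-18.3 -16.4 22.3 -0.004 -0.001 0.005;-18.3 -16.4 22.3 -0.004 -0.001 0.005
```

View pics/t5.png

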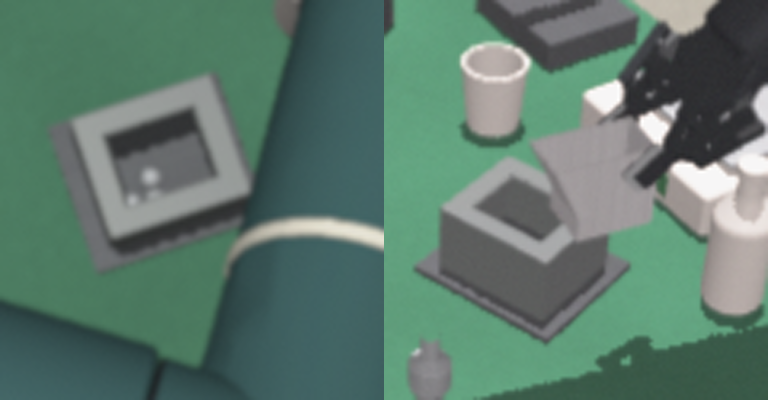

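Three balls show through the mouth (130–155, 175–200), the deck is clear and none lie on the bench. I'll put the cup back where it stood and check that it is empty.

Call:
{"method": "move_arm", "body": {"moves": "-8 -16 8 -0.004 0 0.005;-10 -16 12 -0.004 0 0.005;-18 -16 22 -0.004 0 0.005;-18 -16 22 -0.004 0 0.005;-18 -14 22 -0.003 0 0.005;-8 0 10 0 0 0;0 0 0 0 0 0;0 0 0 0 0 0"}}

```text
time_s: 15.7
eef_pos: [0.5021, -0.2443, 0.0752]
tool_rot: [-0.416, 0.077, 0.905, 0.036]
force: [0.1, -0.7, -0.0]
width: 0.0453
```

```bash
python3 - <<'E'
from h import *
print(cupnow()[0],np.arccos(cupnow()[1][2,2]))
P,R=toolfromlip(CUP+cupR(H0,0)@LIP+[0,0,.0],H0,0);rows(P,R,wmax=.09,vmax=16)
E
```

```text
[ 0.51740619 -0.2468296   0.04711699] 0.011894172683253748
t 15.7 p [ 0.5021 -0.2443  0.0752] err mm [ -6.2   2.5 -46.9] rv [0.004 0.011 0.001] q [-0.39  0.77  1.36 -0.17  1.86 -1.76] F [ 0.1 -0.7 -0. ] w 0.0453 N 3
-10.5 0.5 11.8 0.001 0.004 0.000;-10.5 0.5 11.8 0.001 0.004 0.000;-10.6 0.5 11.7 0.001 0.004 0.000
```

Call:
{"method": "move_arm", "body": {"moves": "-10 0.5 11 0.001 0.004 0;-10 0.5 11 0.001 0.004 0;-7 0.5 8 0.001 0.003 0;-2 0 2 0 0 0;0 0 0 0 0 0;0 0 0 0 0 0"}}

```text
time_s: 16.2
eef_pos: [0.5012, -0.2393, 0.0326]
tool_rot: [-0.418, 0.074, 0.905, 0.033]
force: [0.3, -0.1, -0.2]
width: 0.0452
```

```bash
python3 - <<'E'
from h import *
print(cupnow()[0],np.arccos(cupnow()[1][2,2]))
P,R=toolfromlip(CUP+cupR(H0,0)@LIP+[0,0,.0],H0,0);rows(P,R,wmax=.09,vmax=16)
E
```

```text
[ 0.51649429 -0.24179116  0.00448781] 0.008878343168180789
t 16.2 p [ 0.5012 -0.2393  0.0326] err mm [-5.3 -2.5 -4.4] rv [-0.003  0.009  0.003] q [-0.38  0.81  1.38 -0.17  1.8  -1.75] F [ 0.3 -0.1 -0.2] w 0.0452 N 1
-0.2 -3.3 6.5 -0.003 0.009 0.003
```

Down gently, watching the force.

Call:
{"method": "move_arm", "body": {"moves": "-1.5 0 1.3 0 0.006 0;-1.2 0 1 0 0.004 0;-1.2 0 1 0 0 0;-0.8 0 0.7 0 0 0;0 0 0 0 0 0;0 0 0 0 0 0"}}

```text
time_s: 16.7
eef_pos: [0.503, -0.2395, 0.0284]
tool_rot: [-0.422, 0.074, 0.903, 0.033]
force: [0.4, 0.4, -0.8]
width: 0.0451
```

```bash
python3 - <<'E'
from h import *
print(cupnow()[0],np.arccos(cupnow()[1][2,2]))
s,p,R=st();print(s['force'])
E
```

```text
[ 5.18020888e-01 -2.41989928e-01  1.93664223e-04] 0.0008550674177483922
[ 0.37600012  0.35511934 -0.80458253]
```

Call:
{"method": "move_arm", "body": {"moves": "0 0 0 0 0 0;0 0 0 0 0 0;0 0 0 0 0 0;0 0 0 0 0 0;0 0 0 0 0 0;0 0 0 0 0 0", "grip": 85}}

```text
time_s: 17.2
eef_pos: [0.503, -0.2399, 0.0288]
tool_rot: [-0.421, 0.074, 0.903, 0.032]
force: [0.2, -0.2, 0.5]
width: 0.0853
```

Call:
{"method": "move_arm", "body": {"moves": "1 0 -15 0 0 0;2 0 -20 0 0 0;2 0 -20 0 0 0;2 0 -20 0 0 0;2 0 -20 0 0 0;10 0 -20 0 0 0;20 0 -30 0 0 0;20 0 -30 0 0 0"}}

```text
time_s: 17.87
eef_pos: [0.5948, -0.2533, 0.1812]
tool_rot: [-0.432, 0.073, 0.898, 0.036]
force: [-0.1, -0.9, 0.6]
width: 0.0849
```

```bash
cat >> h.py <<'E'
STP=np.array([.468,.2833,0])
def downR(ydeg):
    y=np.array([np.cos(np.radians(ydeg)),np.sin(np.radians(ydeg)),0]);z=np.array([0,0,-1.]);return np.column_stack([np.cross(y,z),y,z])
E
python3 - <<'E'
from h import *
rows(STP+[0,0,.22],downR(46.8),wmax=.09)
E
```

```text
t 17.87 p [ 0.5948 -0.2533  0.1812] err mm [-126.8  536.6   38.8] rv [-0.263 -0.869  0.551] q [-0.36  0.87  1.   -0.18  2.15 -1.79] F [-0.1 -0.9  0.6] w 0.0849 N 14
11.6 36.4 10.1 -0.019 -0.062 0.039;13.6 35.7 10.0 -0.019 -0.062 0.039;15.6 34.9 9.8 -0.019 -0.062 0.039;17.6 34.1 9.4 -0.019 -0.062 0.039;19.5 33.2 8.9 -0.019 -0.062 0.039;21.3 32.2 8.2 -0.019 -0.062 0.039;23.0 31.2 7.5 -0.019 -0.062 0.039;24.7 30.1 6.5 -0.019 -0.062 0.039
26.2 29.0 5.5 -0.019 -0.062 0.039;27.7 27.8 4.4 -0.019 -0.062 0.039;29.0 26.7 3.1 -0.019 -0.062 0.039;30.1 25.4 1.8 -0.019 -0.062 0.039;31.2 24.2 0.4 -0.019 -0.062 0.039;32.1 23.0 -1.2 -0.019 -0.062 0.039
```

Call:
{"method": "move_arm", "body": {"moves": "20 20 0 -0.019 -0.062 0.039;20 34 5 -0.019 -0.062 0.039;18 35 6 -0.019 -0.062 0.039;19 34 6 -0.019 -0.062 0.039;20 33 6 -0.019 -0.062 0.039;22 32 6 -0.019 -0.062 0.039;23 31 7 -0.019 -0.062 0.039;24 30 6 -0.019 -0.062 0.039"}}

```text
time_s: 18.53
eef_pos: [0.5345, 0.0351, 0.2332]
tool_rot: [-0.18, 0.263, 0.948, 0.018]
force: [1.0, 0.6, 0.4]
width: 0.0851
```

```bash
python3 - <<'E'
from h import *
rows(STP+[0,0,.20],downR(46.8),wmax=.09)
f=grab('top');
cv2.imwrite('pics/t6.png',cv2.resize(f['frame'][160:225,340:405],None,fx=8,fy=8,interpolation=cv2.INTER_CUBIC))
X=cloud(f)[165:220,350:400].reshape(-1,3)
m=(X[:,2]>.01)&(X[:,2]<.078)
q=cv2.minAreaRect((X[m][:,:2]*1000).astype(np.float32));print(q)
th=np.radians(170.4);e=np.array([np.cos(th),np.sin(th)]);d=X[:,:2]-[.518,-.242];u=d@e;v=d@[-e[1],e[0]]
m=(abs(v)<.016)&(abs(u)<.027);print('inside z',np.percentile(X[m,2],[5,25,50,75,95]).round(4))
E
```

```text
t 18.53 p [0.5345 0.0351 0.2332] err mm [-66.5 248.2 -33.2] rv [-0.1   -0.35   0.209] q [-0.06  0.23  1.64  0.11  1.62 -1.1 ] F [1.  0.6 0.4] w 0.0851 N 7
23.4 26.0 12.1 -0.014 -0.050 0.030;24.7 25.1 11.3 -0.014 -0.050 0.030;26.0 24.2 10.4 -0.014 -0.050 0.030;27.2 23.3 9.4 -0.014 -0.050 0.030;28.3 22.3 8.3 -0.014 -0.050 0.030;29.4 21.3 7.2 -0.014 -0.050 0.030;30.3 20.3 6.0 -0.014 -0.050 0.030
((506.91937255859375, -239.77731323242188), (48.544166564941406, 88.0501708984375), 81.34357452392578)
inside z [-0.0012  0.0017  0.0034  0.0053  0.008 ]
```

View pics/t6.png

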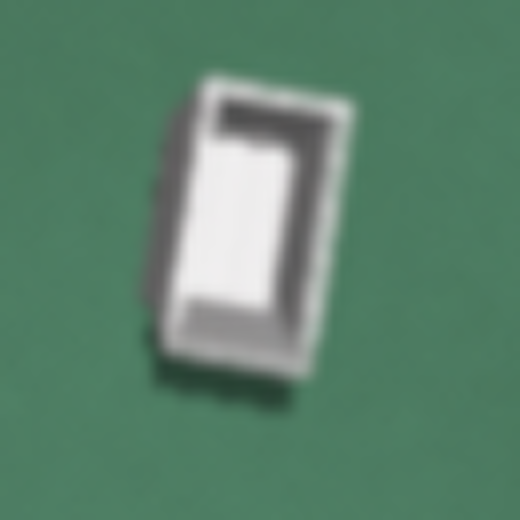

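The cup stands upright and empty, with its bare floor at (240,220) of the crop. Now the grey stopper.

Call:
{"method": "move_arm", "body": {"moves": "23 26 9 -0.014 -0.05 0.03;25 25 9 -0.014 -0.05 0.03;26 24 9 -0.014 -0.05 0.03;27 23 9 -0.014 -0.05 0.03;28 22 8 -0.014 -0.05 0.03;29 21 7 -0.014 -0.05 0.03;30 20 6 -0.014 -0.05 0.03;0 0 0 0 0 0"}}

```text
time_s: 19.25
eef_pos: [0.4627, 0.2956, 0.2124]
tool_rot: [0.01, 0.37, 0.929, 0.005]
force: [-0.9, -0.8, 0.2]
width: 0.0849
```

```bash
python3 - <<'E'
from h import *
rows(STP+[0,0,.11],downR(46.8),wmax=.09)
E
```

```text
t 19.25 p [0.4627 0.2956 0.2124] err mm [   5.3  -12.3 -102.4] rv [ 0.016  0.015 -0.005] q [ 0.53  0.01  1.88 -0.01  1.23 -0.28] F [-0.9 -0.8  0.2] w 0.0849 N 3
-3.6 -2.3 34.2 0.005 0.005 -0.002;-3.8 -2.1 34.2 0.005 0.005 -0.002;-3.9 -2.0 34.1 0.005 0.005 -0.002
```

Call:
{"method": "move_arm", "body": {"moves": "-4 -2 30 0.005 0.005 -0.002;-4 -2 30 0.005 0.005 -0.002;-4 -2 30 0.005 0.005 0;0 0 0 0 0 0;0 0 0 0 0 0"}}

```text
time_s: 19.67
eef_pos: [0.4667, 0.2891, 0.124]
tool_rot: [0.001, 0.361, 0.933, 0.002]
force: [0.6, 0.2, 1.0]
width: 0.0851
```

```bash
python3 - <<'E'
from h import *
rows(STP+[0,0,.032],downR(46.8),wmax=.09,vmax=25)
E
```

```text
t 19.67 p [0.4667 0.2891 0.124 ] err mm [  1.3  -5.8 -92. ] rv [0.005 0.001 0.016] q [ 0.51  0.09  1.96  0.    1.08 -0.32] F [0.6 0.2 1. ] w 0.0851 N 4
-1.2 -1.0 23.0 0.001 0.000 0.004;-1.2 -0.9 23.0 0.001 0.000 0.004;-1.2 -0.9 23.0 0.001 0.000 0.004;-1.2 -0.9 23.0 0.001 0.000 0.004
```

Call:
{"method": "move_arm", "body": {"moves": "-2 -1 23 0.001 0 0.004;-2 -1 23 0.001 0 0.004;-2 -1 20 0.001 0 0.004;-1 -1 18 0.001 0 0.004;0 0 0 0 0 0;0 0 0 0 0 0"}}

```text
time_s: 20.17
eef_pos: [0.4778, 0.2836, 0.0493]
tool_rot: [0.005, 0.369, 0.929, 0.005]
force: [-0.5, 0.5, -0.2]
width: 0.0852
```

```bash
python3 - <<'E'
from h import *
rows(STP+[0,0,.032],downR(46.8),wmax=.09,vmax=25)
E
```

```text
t 20.17 p [0.4778 0.2836 0.0493] err mm [ -9.8  -0.3 -17.3] rv [ 0.013  0.005 -0.003] q [ 0.49  0.18  2.02 -0.    0.93 -0.32] F [-0.5  0.5 -0.2] w 0.0852 N 1
7.1 -7.2 17.1 0.013 0.005 -0.003
```

Call:
{"method": "move_arm", "body": {"moves": "7 -7 2 0.013 0.005 -0.003;0 0 0 0 0 0;0 0 14 0 0 0;0 0 0 0 0 0;0 0 0 0 0 0"}}

```text
time_s: 20.58
eef_pos: [0.4723, 0.2862, 0.0399]
tool_rot: [0.003, 0.368, 0.93, 0.004]
force: [1.0, 0.4, 0.7]
width: 0.0854
```

```bash
python3 - <<'E'
from h import *
rows(STP+[0,0,.032],downR(46.8),wmax=.09,vmax=25)
E
```

```text
t 20.58 p [0.4723 0.2862 0.0399] err mm [-4.3 -2.9 -7.9] rv [0.011 0.003 0.   ] q [ 0.5   0.19  2.03  0.    0.92 -0.32] F [1.  0.4 0.7] w 0.0854 N 1
1.2 -5.1 7.9 0.011 0.003 0.000
```

Call:
{"method": "move_arm", "body": {"moves": "1.5 -6 6 0.012 0.004 0;0 0 0 0 0 0;1 0 4 0 0 0;0 0 0 0 0 0"}}

```text
time_s: 20.92
eef_pos: [0.4657, 0.2833, 0.0292]
tool_rot: [-0.001, 0.368, 0.93, -0.001]
force: [-0.9, 0.0, -0.0]
width: 0.0851
```

```bash
python3 - <<'E'
from h import *
rows(STP+[0,0,.032],downR(46.8),wmax=.09,vmax=25)
E
```

```text
t 20.92 p [0.4657 0.2833 0.0292] err mm [ 2.3 -0.   2.8] rv [-0.003 -0.001  0.001] q [ 0.5   0.2   2.04  0.    0.91 -0.32] F [-0.9  0.  -0. ] w 0.0851 N 1
-1.7 1.5 -2.8 -0.003 -0.001 0.001
```

Call:
{"method": "move_arm", "body": {"moves": "-1.7 1.5 -4 -0.003 0 0;0 0 0 0 0 0;0 0 0 0 0 0"}}

```text
time_s: 21.17
eef_pos: [0.4679, 0.2831, 0.033]
tool_rot: [-0.001, 0.368, 0.93, 0.0]
force: [-0.9, 1.3, -0.0]
width: 0.0851
```

Call:
{"method": "move_arm", "body": {"moves": "0 0 0 0 0 0;0 0 0 0 0 0;0 0 0 0 0 0;0 0 0 0 0 0;0 0 0 0 0 0;0 0 0 0 0 0;0 0 0 0 0 0;0 0 0 0 0 0", "grip": 0}}

```text
time_s: 21.83
eef_pos: [0.4694, 0.2837, 0.0358]
tool_rot: [0.0, 0.368, 0.93, 0.001]
force: [0.4, -0.4, -0.0]
width: 0.0001
```

```bash
python3 - <<'E'
from h import *
s,p,R=st();print(p,s['force'],s['width'],np.degrees(np.arctan2(R[1,1],R[0,1])),R[:,2])
rows(STP+[0,0,.19],downR(46.8),wmax=.09,vmax=25)
E
```

```text
[0.46941941 0.28367726 0.03582526] [ 0.44537191 -0.37147202 -0.02998628] 0.00011253491359688028 46.84957958714655 [ 0.00114232  0.00168224 -0.99999793]
t 21.83 p [0.4694 0.2837 0.0358] err mm [ -1.4  -0.4 154.2] rv [ 0.002 -0.     0.001] q [ 0.5   0.19  2.03  0.    0.92 -0.32] F [ 0.4 -0.4 -0. ] w 0.0001 N 7
0.1 -0.1 -22.0 0.000 -0.000 0.000;0.1 -0.1 -22.0 0.000 -0.000 0.000;0.1 -0.1 -22.0 0.000 -0.000 0.000;0.1 -0.2 -22.0 0.000 -0.000 0.000;0.1 -0.2 -22.0 0.000 -0.000 0.000;0.1 -0.2 -22.0 0.000 -0.000 0.000;0.1 -0.2 -22.0 0.000 -0.000 0.000
```

The fingers closed on nothing, so I need to look.

```bash
python3 - <<'E'
from h import *
f=grab('top');g=grab('side')
def proj(f,P):return cv2.projectPoints(np.array(P,float).reshape(-1,1,3),cv2.Rodrigues(np.array(f['R']))[0],np.array(f['t']),np.array(f['mtx']),np.array(f['D']))[0].reshape(-1,2)
s,p,R=st()
out=[]
for h_ in(f,g):
    c=proj(h_,STP+[0,0,.03])[0].round().astype(int);print(c,proj(h_,p))
    im=cv2.resize(h_['frame'][max(c[1]-50,0):c[1]+50,c[0]-50:c[0]+50],(400,400),interpolation=cv2.INTER_CUBIC)
    out.append(im)
cv2.imwrite('pics/t7.png',np.hstack(out))
X=cloud(g);m=(abs(X[...,0]-.468)<.08)&(abs(X[...,1]-.283)<.08)
for lo,hi in((.02,.034),(.045,.07)):
    q=m&(X[...,2]>lo)&(X[...,2]<hi);print(q.sum(),X[q].mean(0))
E
```

```text
[168 200] [[167.70917229 199.63512798]]
[242 183] [[242.28864827 181.10857954]]
286 [0.46370017 0.27071419 0.02651189]
93 [0.46702285 0.27816448 0.05566597]
```

View pics/t7.png

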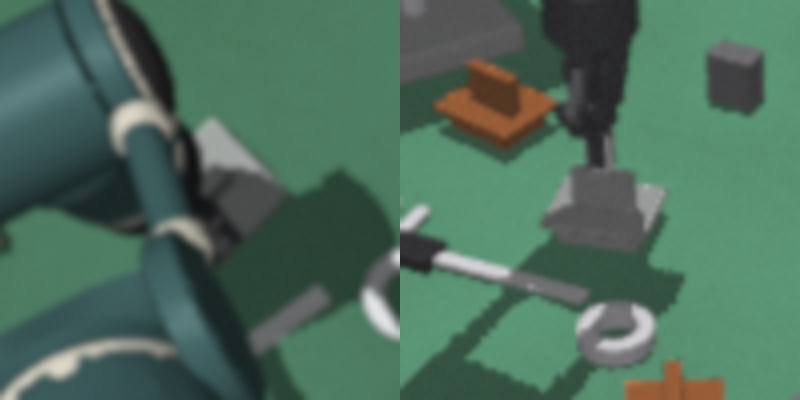

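```bash
python3 - <<'E'
from h import *
s,p,R=st();print(p)
for n in('side','top'):
    g=dict(np.load(n+'.npz'));X=cloud(g)
    q=(X-p)@R   # tool frame
    m=(abs(q[...,0])<.04)&(abs(q[...,1])<.06)&(q[...,2]<.03)&(q[...,2]>-.08)
    for lo in np.arange(-.08,.03,.01):
        k=m&(q[...,2]>=lo)&(q[...,2]<lo+.01)
        if k.sum()>2:print(n,'toolz %.0f'%(lo*1000),k.sum(),'x',np.percentile(q[k][:,0]*1000,[5,50,95]).round(0),'y',np.percentile(q[k][:,1]*1000,[5,50,95]).round(0),'gray',np.median(g['frame'][k].mean(1)))
E
```

```text
[0.46935763 0.28364297 0.03554166]
side toolz -80 26 x [-13. -10.   6.] y [-32. -10.  25.] gray 45.0
side toolz -70 4 x [-11. -10.  -5.] y [-14.  -8.   9.] gray 62.33333333333333
side toolz -60 18 x [-9. -3.  8.] y [-13. -10.   0.] gray 55.0
side toolz -50 23 x [-12.  -5.   7.] y [-15. -12.   3.] gray 88.33333333333333
side toolz -40 14 x [-11.  -6.   7.] y [-12.  -9.   6.] gray 92.5
side toolz -30 47 x [-22.   0.  22.] y [-12.  -6.   1.] gray 92.0
side toolz -20 43 x [-26.  -7.  24.] y [-11.  -6.   3.] gray 89.33333333333333
side toolz -10 40 x [-26.   2.  22.] y [-9. -7. -2.] gray 89.33333333333333
side toolz -0 169 x [-35.  -7.  36.] y [-39. -13.  20.] gray 88.0
side toolz 10 82 x [-38.  -4.  35.] y [-38. -22.  29.] gray 88.5
side toolz 20 41 x [-34.  -4.  27.] y [-33. -28. -22.] gray 87.66666666666667
top toolz -30 31 x [-24. -18.  -9.] y [-7. -3.  4.] gray 69.66666666666667
top toolz -20 10 x [-24. -13.  -6.] y [-8. -6. -1.] gray 50.833333333333336
top toolz -10 6 x [-26. -21. -15.] y [-8. -7.  1.] gray 60.833333333333336
top toolz -0 172 x [-39. -27.  -7.] y [-35. -13.  26.] gray 75.0
top toolz 10 106 x [-40. -29.  -9.] y [-34.  -9.  33.] gray 76.33333333333334
```

Call:
{"method": "move_arm", "body": {"moves": "0 0 -20 0 0 0;0 0 -20 0 0 0;0 0 -20 0 0 0;0 0 -20 0 0 0;0 0 0 0 0 0;0 0 0 0 0 0;0 0 0 0 0 0"}}

```text
time_s: 22.52
eef_pos: [0.4664, 0.2821, 0.1144]
tool_rot: [-0.002, 0.368, 0.93, -0.002]
force: [0.3, 0.9, -0.3]
width: -0.0
```

```bash
python3 - <<'E'
from h import *
s,p,R=st();print(p,s['width'])
for n in('side',):
    g=grab(n);X=cloud(g)
    q=(X-p)@R   # tool frame
    m=(abs(q[...,0])<.04)&(abs(q[...,1])<.06)&(q[...,2]<.09)&(q[...,2]>-.07)
    for lo in np.arange(-.07,.09,.005):
        k=m&(q[...,2]>=lo)&(q[...,2]<lo+.005)
        if k.sum()>2:print(n,'toolz %.0f'%(lo*1000),k.sum(),'x',np.percentile(q[k][:,0]*1000,[5,50,95]).round(0),'y',np.percentile(q[k][:,1]*1000,[5,50,95]).round(0))
E
```

```text
[0.46641145 0.28209169 0.1143791 ] -3.8768634684398433e-05
side toolz -70 3 x [-12. -11. -10.] y [-15. -10.   6.]
side toolz -65 9 x [-10.  -6.   5.] y [-15. -10.  -1.]
side toolz -60 7 x [-9. -4. 11.] y [-14.  -8.  -0.]
side toolz -55 15 x [-10.   1.  11.] y [-17. -10.  -1.]
side toolz -50 9 x [-8.  0.  9.] y [-16. -12.  -6.]
side toolz -45 14 x [-10.  -6.   7.] y [-14. -10.   7.]
side toolz -40 7 x [-9. -3.  5.] y [-13. -10.  -6.]
side toolz -35 7 x [-10.  -8.   6.] y [-13.  -8.   4.]
side toolz -30 5 x [-8.  4. 10.] y [-8. -5.  7.]
side toolz 50 28 x [-24.  -8.  18.] y [-8.  0.  6.]
side toolz 55 26 x [-27.   2.  23.] y [-7. -1.  8.]
side toolz 60 25 x [-26.   1.  22.] y [-7. -3.  2.]
side toolz 65 16 x [-27.  -4.  15.] y [-8. -4. -1.]
side toolz 70 23 x [-25.  -6.  20.] y [-7. -3.  8.]
side toolz 75 21 x [-27. -12.  19.] y [-9. -3.  6.]
side toolz 80 27 x [-31.   2.  32.] y [-31.  -4.   3.]
side toolz 85 172 x [-37.  -5.  37.] y [-35. -16.  28.]
```

The depth data show the fingertips end about 27 mm short of the reported TCP, so the fingers shut above the fin. I'll reopen and go about 27 mm lower.

Call:
{"method": "move_arm", "body": {"moves": "0 0 0 0 0 0;0 0 0 0 0 0;0 0 0 0 0 0;0 0 0 0 0 0;0 0 0 0 0 0;0 0 0 0 0 0", "grip": 85}}

```text
time_s: 23.07
eef_pos: [0.4623, 0.2799, 0.1078]
tool_rot: [-0.006, 0.368, 0.93, -0.006]
force: [0.2, -0.1, -0.2]
width: 0.0724
```

Call:
{"method": "move_arm", "body": {"moves": "-1 0 20 0 0 0;-0.5 -1 20 0 0 0;-0.5 -1 20 0 0 0;0 -1 15 0 0 0;0 0 10 0 0 0;0 0 0 0 0 0;0 0 0 0 0 0"}}

```text
time_s: 23.65
eef_pos: [0.4628, 0.2769, 0.0215]
tool_rot: [-0.004, 0.368, 0.93, -0.004]
force: [1.0, 1.0, 0.2]
width: 0.0849
```

```bash
python3 - <<'E'
from h import *
rows(STP+[0,0,.007],downR(46.8),wmax=.09,vmax=25)
E
```

```text
t 23.65 p [0.4628 0.2769 0.0215] err mm [  5.2   6.4 -14.5] rv [-0.011 -0.005  0.001] q [ 0.49  0.2   2.05  0.    0.9  -0.33] F [1.  1.  0.2] w 0.0849 N 1
0.5 8.3 14.4 -0.011 -0.005 0.001
```

Call:
{"method": "move_arm", "body": {"moves": "0.5 8 2 -0.011 -0.005 0;0 0 5 0 0 0;0 0 5 0 0 0"}}

```text
time_s: 23.9
eef_pos: [0.4711, 0.2853, 0.0119]
tool_rot: [0.002, 0.368, 0.93, 0.003]
force: [0.4, 0.2, -0.7]
width: 0.085
```

```bash
python3 - <<'E'
from h import *
rows(STP+[0,0,.007],downR(46.8),wmax=.09,vmax=25)
E
```

```text
t 23.9 p [0.4711 0.2853 0.0119] err mm [-3.1 -2.  -4.9] rv [0.007 0.002 0.001] q [ 0.5   0.23  2.04 -0.    0.87 -0.32] F [ 0.4  0.2 -0.7] w 0.085 N 1
0.9 -3.6 4.9 0.007 0.002 0.001
```

Call:
{"method": "move_arm", "body": {"moves": "1 -3 3 0.007 0.002 0.001;0 0 0 0 0 0"}}

```text
time_s: 24.07
eef_pos: [0.4686, 0.2842, 0.0088]
tool_rot: [0.0, 0.368, 0.93, -0.0]
force: [0.1, -1.4, 0.4]
width: 0.0849
```

Call:
{"method": "move_arm", "body": {"moves": "0 0 0 0 0 0;0 0 0 0 0 0;0 0 0 0 0 0;0 0 0 0 0 0;0 0 0 0 0 0;0 0 0 0 0 0;0 0 0 0 0 0;0 0 0 0 0 0", "grip": 0}}

```text
time_s: 24.73
eef_pos: [0.4688, 0.2841, 0.0095]
tool_rot: [0.001, 0.368, 0.93, 0.0]
force: [-0.8, -0.1, -1.0]
width: 0.0107
```

```bash
python3 - <<'E'
from h import *
s,p,R=st();print(p,s['force'],s['width'],np.degrees(np.arctan2(R[1,1],R[0,1])),R[:,2])
rows(STP+[0,0,.007],downR(46.8),wmax=.09,vmax=25)
E
```

```text
[0.46879824 0.28414905 0.00947004] [-0.82413082 -0.08043744 -1.02181211] 0.010698244235997542 46.798815194234784 [ 1.1481320e-03 -4.6588681e-05 -9.9999934e-01]
t 24.73 p [0.4688 0.2841 0.0095] err mm [-0.8 -0.8 -2.5] rv [ 0.001  0.001 -0.   ] q [ 0.5   0.23  2.04 -0.    0.87 -0.32] F [-0.8 -0.1 -1. ] w 0.0107 N 1
0.0 -1.2 2.5 0.001 0.001 -0.000
```

Gripped: the opening reads 10.7 mm on the 12 mm fin. Lift and carry.

Call:
{"method": "move_arm", "body": {"moves": "0 0 -10 0 0 0;0 0 -20 0 0 0;0 0 -30 0 0 0;0 0 -30 0 0 0;0 0 -30 0 0 0;0 0 -30 0 0 0;0 0 -10 0 0 0"}}

```text
time_s: 25.32
eef_pos: [0.463, 0.2811, 0.1722]
tool_rot: [-0.005, 0.368, 0.93, -0.006]
force: [0.5, 0.6, 0.6]
width: 0.011
```

```bash
python3 - <<'E'
from h import *
s,p,R=st();print(s['width'],s['force'])
rows(CAN+[0,0,.14],downR(20.1),wmax=.09,vmax=30)
E
```

```text
0.011043237733922101 [0.50257797 0.5831998  0.57520871]
t 25.32 p [0.463  0.2811 0.1722] err mm [ 113.6 -310.1  -32.2] rv [-0.015 -0.001  0.466] q [ 0.5   0.05  1.92 -0.    1.19 -0.32] F [0.5 0.6 0.6] w 0.011 N 11
-26.8 -13.4 3.0 -0.001 -0.000 0.042;-27.4 -12.3 3.0 -0.001 -0.000 0.042;-27.9 -11.1 3.0 -0.001 -0.000 0.042;-28.3 -9.9 3.0 -0.001 -0.000 0.042;-28.7 -8.7 3.0 -0.001 -0.000 0.042;-29.1 -7.5 2.9 -0.001 -0.000 0.042;-29.4 -6.3 2.9 -0.001 -0.000 0.042;-29.6 -5.0 2.9 -0.001 -0.000 0.042
-29.8 -3.8 2.9 -0.001 -0.000 0.042;-29.9 -2.5 2.9 -0.001 -0.000 0.042;-30.0 -1.3 2.9 -0.001 -0.000 0.042
```

Call:
{"method": "move_arm", "body": {"moves": "-20 -10 2 -0.001 0 0.042;-28 -12 2 -0.001 0 0.042;-28 -11 2 -0.001 0 0.042;-28 -10 2 -0.001 0 0.042;-29 -9 2 -0.001 0 0.042;-29 -7 2 -0.001 0 0.042;-29 -6 2 -0.001 0 0.042;-29 -5 2 -0.001 0 0.042"}}

```text
time_s: 25.98
eef_pos: [0.546, 0.0627, 0.1598]
tool_rot: [-0.0, 0.52, 0.854, 0.003]
force: [0.1, -0.1, -1.4]
width: 0.0109
```

Call:
{"method": "move_arm", "body": {"moves": "-29 -4 2 -0.001 0 0.042;-29 -3 2 -0.001 0 0.042;-22 -1 2 -0.001 0 0.042;0 0 0 0 0 0;0 0 0 0 0 0"}}

```text
time_s: 26.4
eef_pos: [0.5715, -0.0234, 0.1485]
tool_rot: [-0.002, 0.579, 0.815, 0.002]
force: [0.5, 0.3, -1.1]
width: 0.0108
```

```bash
python3 - <<'E'
from h import *
s,p,R=st();print(s['width'],s['force'])
rows(CAN+[0,0,.11],downR(20.1),wmax=.09,vmax=20)
E
```

```text
0.01077577737708204 [ 0.46394009  0.26230947 -1.07054246]
t 26.4 p [ 0.5715 -0.0234  0.1485] err mm [  5.1  -5.6 -38.5] rv [ 0.001 -0.005 -0.015] q [-0.09  0.11  1.89  0.01  1.14 -0.43] F [ 0.5  0.3 -1.1] w 0.0108 N 2
-3.6 1.4 19.2 0.001 -0.002 -0.007;-3.5 1.4 19.2 0.001 -0.002 -0.007
```

Call:
{"method": "move_arm", "body": {"moves": "-3.5 1.4 12 0.001 -0.002 -0.007;-3 1 12 0.001 -0.002 -0.007;0 0 6 0 0 0;0 0 0 0 0 0"}}

```text
time_s: 26.73
eef_pos: [0.5745, -0.0268, 0.114]
tool_rot: [-0.002, 0.571, 0.821, -0.0]
force: [-0.2, -0.0, -1.9]
width: 0.0109
```

```bash
python3 - <<'E'
from h import *
s,p,R=st();print(s['width'],s['force'])
rows(CAN+[0,0,.0635],downR(20.1),wmax=.09,vmax=20)
# check stopper vs canister from side cloud
g=grab('side');X=cloud(g);Rc=Ro.from_euler('z',20.1,degrees=True).as_matrix();q=(X-CAN)@Rc*1000
pz=p[2]*1000-9.5
def edge(m,n):
    c=cv2.minAreaRect(q[m][:,:2].astype(np.float32));print(n,m.sum(),np.round(c[0],1),np.round(c[1],1),round(c[2],1))
edge((abs(q[...,2]-(pz+26))<2.5)&(abs(q[...,0])<48)&(abs(q[...,1])<55),'flange top')
edge((abs(q[...,2]-74)<2.5)&(abs(q[...,0])<60)&(abs(q[...,1])<65),'deck')
edge((q[...,2]<68)&(q[...,2]>20)&(abs(q[...,0])<60)&(abs(q[...,1])<65),'can side')
cv2.imwrite('pics/t8.png',cv2.resize(g['frame'][160:260,270:390],None,fx=6,fy=6,interpolation=cv2.INTER_CUBIC))
E
```

```text
0.010942062001665906 [-0.17572823 -0.01727743 -1.86312732]
t 26.73 p [ 0.5745 -0.0268  0.114 ] err mm [  2.1  -2.2 -50.5] rv [-0.003 -0.002  0.004] q [-0.09  0.15  1.91  0.    1.08 -0.45] F [-0.2 -0.  -1.9] w 0.0109 N 3
-1.0 0.4 16.8 -0.001 -0.001 0.001;-1.0 0.4 16.8 -0.001 -0.001 0.001;-1.0 0.4 16.8 -0.001 -0.001 0.001
flange top 311 [-1.9  0.9] [74.4 89.4] 0.2
deck 404 [-0.5 -2.6] [119.8 103. ] 89.6
can side 826 [-1.4 -3.3] [118.7 105.2] 89.5
```

Both cameras agree: the stopper needs about 1.3 mm in +x and 3 mm in −y in the canister's frame. I'll lower and correct.

Call:
{"method": "move_arm", "body": {"moves": "-2 0.5 10 -0.001 -0.001 0.001;-2 0.5 8 -0.001 -0.001 0.001;0 0 4 0 0 0;0 0 0 0 0 0"}}

```text
time_s: 27.12
eef_pos: [0.5769, -0.0282, 0.0901]
tool_rot: [-0.0, 0.571, 0.821, -0.0]
force: [0.2, -1.0, -2.1]
width: 0.0107
```

```bash
python3 - <<'E'
from h import *
s,p,R=st();print(s['width'],s['force'])
rows(CAN+[0,0,.084],downR(20.1),wmax=.09,vmax=20)
E
```

```text
0.010726457156521004 [ 0.22314452 -0.9548052  -2.11757242]
t 27.12 p [ 0.5769 -0.0282  0.0901] err mm [-0.3 -0.8 -6.1] rv [-0.    -0.001  0.005] q [-0.09  0.18  1.93  0.    1.03 -0.45] F [ 0.2 -1.  -2.1] w 0.0107 N 1
-0.6 -0.5 6.1 -0.000 -0.001 0.005
```

Call:
{"method": "move_arm", "body": {"moves": "-0.6 -0.7 5 0 0 0.005;-0.3 -0.3 5 0 0 0;0 -0.3 4 0 0 0;0 0 0 0 0 0"}}

```text
time_s: 27.45
eef_pos: [0.5761, -0.0296, 0.0749]
tool_rot: [-0.0, 0.573, 0.819, 0.0]
force: [-0.1, -0.3, -2.0]
width: 0.011
```

```bash
python3 - <<'E'
from h import *
s,p,R=st();print(s['width'],s['force'])
rows(CAN+[0,0,.0635],downR(20.1),wmax=.09,vmax=20)
E
```

```text
0.01100642207924481 [-0.06410913 -0.26106816 -1.97750715]
t 27.45 p [ 0.5761 -0.0296  0.0749] err mm [  0.5   0.6 -11.4] rv [ 0.    -0.    -0.001] q [-0.09  0.2   1.94  0.    1.   -0.45] F [-0.1 -0.3 -2. ] w 0.011 N 1
0.4 0.6 11.4 0.000 -0.000 -0.001
```

Already about 9 mm into the mouth with no contact force. Push it home.

Call:
{"method": "move_arm", "body": {"moves": "0.2 0.3 4 0 0 0;0 0 4 0 0 0;0 0 3 0 0 0;0 0 2 0 0 0"}}

```text
time_s: 27.78
eef_pos: [0.5774, -0.0295, 0.0634]
tool_rot: [0.001, 0.573, 0.819, 0.001]
force: [-9.9, -0.2, 21.8]
width: 0.0111
```

```bash
python3 - <<'E'
from h import *
s,p,R=st();print(s['width'],s['force'])
rows(CAN+[0,0,.0635],downR(20.1),wmax=.09,vmax=20)
E
```

```text
0.011071106546835905 [-9.85197076 -0.23855006 21.75654491]
t 27.78 p [ 0.5774 -0.0295  0.0634] err mm [-0.8  0.5  0.1] rv [ 0.002  0.    -0.001] q [-0.09  0.21  1.95  0.    0.98 -0.44] F [-9.9 -0.2 21.8] w 0.0111 N 1
0.8 -0.6 -0.1 0.002 0.000 -0.001
```

Call:
{"method": "move_arm", "body": {"moves": "0 0 0 0 0 0;0 0 0 0 0 0;0 0 0 0 0 0;0 0 0 0 0 0;0 0 0 0 0 0;0 0 0 0 0 0", "grip": 85}}

```text
time_s: 28.28
eef_pos: [0.5796, -0.0297, 0.0651]
tool_rot: [0.003, 0.573, 0.819, 0.002]
force: [-0.4, 0.9, -0.5]
width: 0.0817
```

Call:
{"method": "move_arm", "body": {"moves": "0 0 -10 0 0 0;0 0 -25 0 0 0;0 0 -30 0 0 0;0 0 -30 0 0 0;0 0 -30 0 0 0;0 0 -20 0 0 0;0 0 0 0 0 0"}}

```text
time_s: 28.87
eef_pos: [0.5758, -0.0294, 0.2165]
tool_rot: [-0.001, 0.573, 0.819, -0.0]
force: [0.8, -0.2, 1.2]
width: 0.0848
```

```bash
python3 - <<'E'
from h import *
s,p,R=st();print(p,s['force'],s['width'])
g=grab('side');X=cloud(g);Rc=Ro.from_euler('z',20.1,degrees=True).as_matrix();q=(X-CAN)@Rc*1000
def edge(m,n):
    Q=q[m];c=cv2.minAreaRect(Q[:,:2].astype(np.float32));A=np.c_[Q[:,:2],np.ones(len(Q))];k=np.linalg.lstsq(A,Q[:,2],rcond=None)[0]
    print(n,m.sum(),np.round(c[0],1),np.round(c[1],1),round(c[2],1),'z',np.median(Q[:,2]).round(2),'tilt',k[:2].round(3))
i=(abs(q[...,0])<33)&(abs(q[...,1])<41)&(abs(q[...,0])>10)
edge((abs(q[...,2]-80)<2.5)&(abs(q[...,0])<45)&(abs(q[...,1])<50),'flange')
edge(i&(abs(q[...,2]-80)<4),'flange plane')
o=((abs(q[...,0])>39)|(abs(q[...,1])>47))&(abs(q[...,0])<48)&(abs(q[...,1])<56)
edge(o&(abs(q[...,2]-74)<4),'deck plane')
edge((q[...,2]>95)&(q[...,2]<118)&(abs(q[...,0])<30)&(abs(q[...,1])<45),'fin')
f=grab('top')
a=cv2.resize(g['frame'][150:310,230:400],(400,376),interpolation=cv2.INTER_CUBIC)
b=cv2.resize(f['frame'][60:260,190:400],(400,376),interpolation=cv2.INTER_CUBIC)
cv2.imwrite('pics/t9.png',np.hstack([a,b]))
E
```

```text
[ 0.57582487 -0.02943626  0.21652873] [ 0.83401502 -0.18880362  1.16351116] 0.08479642650828259
flange 314 [-2.9 -2.6] [78.5 91.2] 1.0 z 80.02 tilt [0.002 0.006]
flange plane 199 [-0.3 -0.4] [65.2 81.2] 0.1 z 80.22 tilt [-0.003  0.01 ]
deck plane 213 [-0. -0.] [111.9  95.9] 90.0 z 74.32 tilt [0.    0.001]
fin 140 [-1.3 -1.8] [15.9 55.4] 0.9 z 108.83 tilt [0.62  0.022]
```

View pics/t9.png

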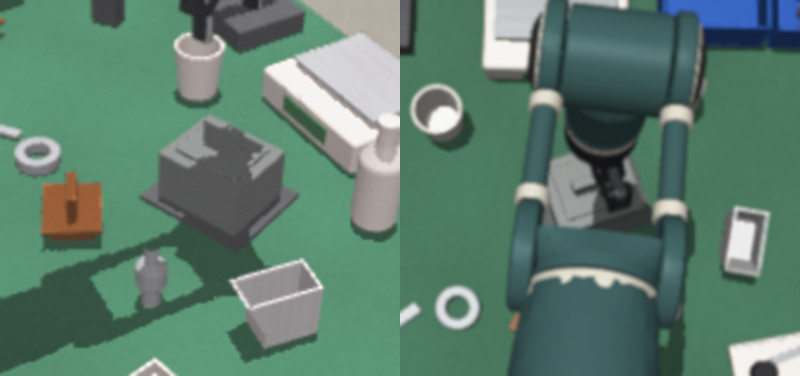

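The flange top is 5.9 mm above the deck (its thickness is 6 mm) and level to about 0.01 rad. The cup is upright and empty, and the arm is clear of everything, so I'm handing in.

```bash
python3 -c "
from station import r
print(r.hand_in(), r.sense()['time_s'])"
```

```text
the job is handed in; nothing more can be done
the job is handed in; nothing more can be done
```

I poured the balls from the cup into the canister, put the empty cup back near its starting place, and seated the grey stopper in the mouth. I then handed the job in; my last clock reading was about 29 s of the 72 s allowed.

**Final checks**
- **Stopper:** the flange top measured 5.9 mm above the deck, against a 6 mm flange. It was level to about 0.01 rad and turned less than 0.02 rad from the canister. It went in without catching and pressed home at about 22 N.
- **Centring:** the arm's reading just before release put the stopper within about 1 mm of the mouth's centre. The side camera's outline fits suggested offsets of up to about 4 mm, but the canister's own outline was off by a similar amount, so I trust the arm's reading.
- **Cup:** it stands upright and empty, about 7 mm from where it started.
- **Balls:** I never counted all six inside the canister. I saw three through the mouth, none in the cup, and none on the deck or bench in the pictures I took.
- **Bystanders:** I measured none of their positions again. None looked moved in the pictures, and the arm showed no unexpected contact forces.

**What went wrong on the way**
- **Stopper grasp:** the first try closed on air. Camera depth showed the fingertips ending about 27 mm short of the reported tool point, so I went lower and it held.
- **Pouring:** the arm neared its joint limits, so I turned the cup partway and stopped at about 98° of tilt. The lip drifted toward the mouth's edge, but no ball was seen to miss.

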